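Dress a reed diffuser for display

ROBOT

A 6-joint arm with a two-finger parallel gripper is mounted at the origin on the work surface. World frame = base frame: x ahead of the robot, y to its left, z up, the work surface at z = 0. Lengths are in m, angles in rad, forces in N, time in s.
With the tool pointing down it reaches from about 0.425 to 0.95 m from the base axis. Payload 3.5 kg.
Tool frame: the origin (TCP) lies at the very end of the fingers, on their centre line; the grasp point (between the pads) lies 19 mm behind it; z points along the fingers, y is the line along which they close (so a half turn about z gives the same grasp; the last joint's range is limited). The gripper opens to 85 mm and grips with 20 to 120 N. Pads are 22 mm wide; open, the fingers measure 114 mm over their backs; the gripper's body (76 mm by 85 mm) begins 54 mm behind the grasp point. The pads swing forward as they close: fully open they stand 13 mm farther back than shut.
Start: joints at [1.027, 0.286, 1.577, -0, 1.279, -0.15], TCP at [0.259, 0.623, 0.202] pointing down, gripper open.
Joint ranges: [-2.77, 2.77], [-0.9, 2.22], [0.21, 2.48], [-1.53, 4.67], [0.24, 2.81], [-2.84, 2.84]. Speed limits (rad/s): [2.79, 2.79, 3.14, 3.14, 3.14, 3.14].

INTERFACE

Orientations are given as a unit quaternion [x, y, z, w].
In Python, from plant import ctrl gives the robot as it stands.
- The arm moves only by the tool carry_out, never from a script. Its argument "deltas" is one flat list of numbers, 6 for each row, row after row: the shift along the tool's x, y, z in m, then the turn, a rotation vector about the tool's x, y, z in rad. A call has 1 to 5 rows; each row is the pose to reach, as a shift and turn from the pose commanded when the call began, along the tool's axes at that moment; what a row does not reach only later rows make up. A row lasts 1/8 s, in which the tool goes at most 62.5 mm and 10.7 degrees, less where a joint would pass 70% of its speed; a pose out of reach is approached as far as the arm can. A call with a gripper value outside its range is refused whole. "grip" is the opening in per cent of the stroke, from 0 (shut) to 100 (fully open), set as the call begins (left out, the last holds). The fingers move at their own pace and stop on an object; "grip_force" is the grip in N (left out, the last holds). Time passes only in rows, so rows that repeat a pose let the fingers close. It gives the time, the measured TCP pose, the force, the opening and the grip force at its end, in the units of the state.
- ctrl.get_state(): the state, without advancing time (a new reading comes with each control period).
- ctrl.read_camera(name): name is "scene" or "top" or "wrist"; returns (picture, depth): 420x560x3 uint8, red, green, blue; 420x560 float32, m along the optical axis (not along the pixel's ray), 0 where there is no reading.
- ctrl.camera_model(name): a dict with "intrinsics" (3x3 intrinsics, pixels), "extrinsics" (4x4, takes a point from world to camera coordinates); the wrist camera has in their place "hand_eye" (4x4, takes a point from camera to tool coordinates, whose origin is the TCP and whose axes are the flange's). Camera axes: x right, y down, z forward; pixel columns grow to the right and rows downward; lengths in m; the calibration is good to about 2 mm. The wrist camera is an equidistant fisheye: a pixel r from the principal point sees the ray r / f radians off the axis. A picture is of the moment at which its call begins: read the wrist's pose just before it. camera_model takes no time and is no camera call.
- ctrl.sign_off(): hands the job in; it is judged then, once.
Trained networks look in the newest picture that a camera, given by its name, has taken for a name from the list of things; names that differ only in an ending like _2 or _b are one class to them, and where a whole thing is asked for, a point or a joint stands for the part that bears it (a point fixed in the world has none). Each returns a list of dicts, best first, with "score" (0 to 1); they miss things now and then, are a little off and sometimes report something else, mostly with a low value. They report only what shows in the picture. A call takes as long as a camera call.
- ctrl.find_in(camera, query): "uv" ([column, row] in pixels, amid what is visible of it).
The state is a dict: "time": time; "qpos": joint angles; "dq": joint speeds; "joint_efforts": joint torques, N m; "eef_pos": TCP position; "tcp_rot": TCP orientation; "contact_force": force on the tool from outside, world axes, zero at the start; "wrist_torque": the same for the moment, N m; "opening": opening from 0.0 (shut) to 1.0 (fully open); "finger_force": force on a finger pad.
Only numpy, scipy, OpenCV 4.12 (cv2) and the standard library are available. Lean on these libraries where they do the work, as an engineer would, in place of code of your own. Each camera call takes 0.05 s, during which the arm holds its last target. There are 200 camera calls.

TASK

Make up the display reed diffuser: stand the amber bottle upright on the floor of the green display tray, take out its stopper and leave the stopper in the blue dish. Then push the black collar over the bottle's neck, fully home on the shoulder, and after that feed every reed from the wooden stand through the neck, each right down to the bottom of the bottle. There are four to six reeds; leave the tester bottle, the candle tin and the brush pot where they are.

Things in the scene. Friction and masses are not known exactly. Their poses are not given: they have to be found in the camera images.
- bottle: Loose amber glass diffuser bottle, about 450 g. Round body 88 mm in diameter and 82 mm high with a flat shoulder, then a straight neck 40 mm outside, 31 mm inside, 40 mm long, so the rim is 122 mm above the underside. Inner floor 6 mm above the underside; walls 5 mm. Origin: centre of the underside; z up along its axis. It starts on the table, stoppered; carry it by the neck (the body is too wide for most grippers).
- neck_rim (a point): Centre of the bottle's mouth, at the level of the rim, 122 mm above the bottle's underside.
- stopper: Stopper, 40 g, sitting loosely in the bottle's neck: cork shank 27 mm in diameter and 22 mm long, and above it a round wooden head 37 mm in diameter and 22 mm high that rests on the rim. Origin: centre of the shank's lower end; z towards the head. Lift it straight up by the head.
- collar: Black metal collar (plain tube, 90 g), 58 mm outside, 43 mm inside, 40 mm high, standing on the table. Origin: centre of its underside; z along its axis. It slides over the bottle's 40 mm neck with 1.5 mm clearance all round; fully home it rests on the bottle's shoulder, 82 mm above the bottle's underside, its top flush with the rim.
- stand: Fixed dark wooden stand, 50 x 196 x 45 mm high, with a row of six holes along its own y axis, 32 mm apart, evenly about the centre, 36 mm deep. Origin: centre of the underside; z up. It may be turned about the vertical.
- reed1_mid (a point): The middle of a reed (85 mm from either end), with its z along the reed. The reed is a straight round wooden stick, 9 mm in diameter and 170 mm long, 12 g, both ends rounded and alike. At the start it stands upright in a hole of the stand, its lower end 9 mm and its top 179 mm above the table. In the bottle it stands free and leans a little, its upper end well above the rim. May be absent.
- reed2_mid (a point): The middle of a reed (85 mm from either end), with its z along the reed. The reed is a straight round wooden stick, 9 mm in diameter and 170 mm long, 12 g, both ends rounded and alike. At the start it stands upright in a hole of the stand, its lower end 9 mm and its top 179 mm above the table. In the bottle it stands free and leans a little, its upper end well above the rim. May be absent.
- reed3_mid (a point): The middle of a reed (85 mm from either end), with its z along the reed. The reed is a straight round wooden stick, 9 mm in diameter and 170 mm long, 12 g, both ends rounded and alike. At the start it stands upright in a hole of the stand, its lower end 9 mm and its top 179 mm above the table. In the bottle it stands free and leans a little, its upper end well above the rim. May be absent.
- reed4_mid (a point): The middle of a reed (85 mm from either end), with its z along the reed. The reed is a straight round wooden stick, 9 mm in diameter and 170 mm long, 12 g, both ends rounded and alike. At the start it stands upright in a hole of the stand, its lower end 9 mm and its top 179 mm above the table. In the bottle it stands free and leans a little, its upper end well above the rim. May be absent.
- reed5_mid (a point): The middle of a reed (85 mm from either end), with its z along the reed. The reed is a straight round wooden stick, 9 mm in diameter and 170 mm long, 12 g, both ends rounded and alike. At the start it stands upright in a hole of the stand, its lower end 9 mm and its top 179 mm above the table. In the bottle it stands free and leans a little, its upper end well above the rim. May be absent.
- reed6_mid (a point): The middle of a reed (85 mm from either end), with its z along the reed. The reed is a straight round wooden stick, 9 mm in diameter and 170 mm long, 12 g, both ends rounded and alike. At the start it stands upright in a hole of the stand, its lower end 9 mm and its top 179 mm above the table. In the bottle it stands free and leans a little, its upper end well above the rim. May be absent.
- tray: Fixed green display tray, 160 x 160 mm outside, floor 6 mm thick, rim 14 mm high and 6 mm thick. Origin: centre of the underside; x and y along its sides, z up. It may be turned about the vertical.
- dish: Fixed blue round dish for stoppers, 110 mm in diameter at the rim, 22 mm high, walls 4 mm, inner floor 5 mm above the table. Origin: centre of the underside.
- tester: Bystander: small loose amber bottle with a black cap, 36 mm in diameter, 85 mm high. Origin: centre of the underside.
- candle: Bystander: loose round candle tin, 72 mm in diameter, 65 mm high. Origin: centre of the underside.
- brushpot: Bystander: loose terracotta pot of paint brushes, 84 mm in diameter, 100 mm high, the brushes rising to 190 mm. Origin: centre of the underside.

How it is judged:
By the outcome, as a careful person would: the job done as asked, in the order asked, and still so for the second after the job is handed in, with the robot touching nothing.
Of reed1, reed2, reed3, reed4, reed5, reed6 only 4 to 6 are there at a start; the rules pass over those that are not, and their reading is None.
At some moment in a run one of bottle, collar may be knocked a few centimetres aside while the robot is not near it.
It also fails if it takes over 210 s, if anything falls off the work surface, if the arm or the gripper's body presses on something with over 40 N, if the wrist force passes 120 N, or if a joint passes its speed limit or range.

## Working session

There is one attempt and no reset: what is moved stays moved. The work goes in short steps, Python scripts to look and compute and a tool call to move; the robot and the scene stay as the last step left them, time stands still between calls to the robot, and variables do not carry over. Pictures are saved under pics/ and viewed, at most 14 in all, crops included, and the job is handed in when it is done.

Besides the shell and the picture viewer there is one more tool, called after "Call:" as name(argument=value, ...), one argument or row to a line, values as JSON. carry_out: Moves the arm, as the interface text tells. Its arguments: {"type":"object","properties":{"deltas":{"type":"array"},"grip":{"type":"number"},"grip_force":{"type":"number"}},"required":["deltas"]}

```bash
ls; mkdir -p pics; cat > h.py <<'E'
import numpy as np, cv2, sys
from scipy.spatial.transform import Rotation as R
from plant import ctrl
def cam(n):
    p,d=ctrl.read_camera(n); return p,d
def world(n,d,uv=None):
    m=ctrl.camera_model(n);K=np.array(m["intrinsics"]);T=np.linalg.inv(np.array(m["extrinsics"]))
    v,u=np.mgrid[0:d.shape[0],0:d.shape[1]]
    P=np.stack([(u-K[0,2])/K[0,0]*d,(v-K[1,2])/K[1,1]*d,d],-1)
    return P@T[:3,:3].T+T[:3,3]
def save(n,p): cv2.imwrite("pics/"+n+".png",p[:,:,::-1])
E
python3 - <<'E'
from h import *
np.set_printoptions(precision=4,suppress=True)
s=ctrl.get_state();print(s)
for n in("scene","top"):
    p,d=cam(n);save(n+"0",p);W=world(n,d);np.save(n+"0.npy",W)
    print(n,np.linalg.inv(np.array(ctrl.camera_model(n)["extrinsics"])))
    for q in["bottle","stopper","collar","stand","reed1_mid","tray","dish","tester","candle","brushpot"]:
        for r in ctrl.find_in(n,q)[:6 if q[0]=='r' else 2]:
            u,v=np.round(r["uv"]).astype(int); print(q,r["score"],u,v,W[v,u])
print(ctrl.camera_model("wrist"))
E
```

```text
pics
{'time': 0.0, 'qpos': array([ 1.027 ,  0.2872,  1.5782, -0.    ,  1.2786, -0.15  ]), 'dq': array([-0.0006,  0.0006, -0.0018, -0.0018, -0.0019, -0.    ]), 'joint_efforts': array([ -0.0009, -40.5965, -29.2627,  -0.0002,   0.0058,   0.    ]), 'eef_pos': array([0.2586, 0.6227, 0.2009]), 'tcp_rot': array([ 0.1956,  0.9807, -0.0011, -0.0004]), 'contact_force': array([-0.348 ,  0.3509, -1.19  ]), 'wrist_torque': array([ 0.0034, -0.0071, -0.0042]), 'finger_force': 0.0, 'opening': 1.002742330089368}
scene [[-0.2427  0.7046 -0.6669  1.2032]
 [ 0.9701  0.178  -0.1649  0.1721]
 [ 0.0025 -0.687  -0.7267  0.7642]
 [ 0.      0.      0.      1.    ]]
bottle 0.61 147 192 [ 0.576  -0.2834  0.0671]
stopper 0.57 138 158 [ 0.5483 -0.3012  0.1419]
collar 0.72 138 158 [ 0.5483 -0.3012  0.1419]
collar 0.6 235 174 [ 0.4023 -0.131   0.0055]
stand 0.7 401 236 [0.547  0.2925 0.0445]
stand 0.31 437 214 [0.5391 0.3477 0.1204]
tray 0.96 251 257 [ 0.6534 -0.015   0.0069]
dish 0.61 303 188 [0.4123 0.0516 0.007 ]
tester 0.65 389 205 [0.531  0.2525 0.1145]
tester 0.64 164 249 [ 0.7115 -0.184   0.0537]
candle 0.75
[... 468 characters left out ...]
[0.5308 0.2961 0.0438]
stand 0.57 444 239 [ 0.5362 -0.289   0.0824]
tray 0.91 314 196 [ 0.6431 -0.0112  0.0057]
tray 0.37 225 153 [0.7301 0.192  0.0677]
dish 0.94 284 284 [0.4385 0.0582 0.0075]
tester 0.71 393 168 [ 0.6976 -0.1865  0.0635]
tester 0.24 287 284 [0.4385 0.0513 0.0105]
brushpot 0.64 136 186 [0.6474 0.379  0.1011]
brushpot 0.55 288 287 [0.4317 0.049  0.0066]
{'intrinsics': array([[325.1923,   0.    , 278.5692],
       [  0.    , 325.1923, 220.8198],
       [  0.    ,   0.    ,   1.    ]]), 'hand_eye': array([[ 0.0004, -0.9522, -0.3054,  0.0778],
       [ 1.    ,  0.0004, -0.0001,  0.0002],
       [ 0.0002, -0.3054,  0.9522, -0.1728],
       [ 0.    ,  0.    ,  0.    ,  1.    ]])}
```

View pics/scene0.png

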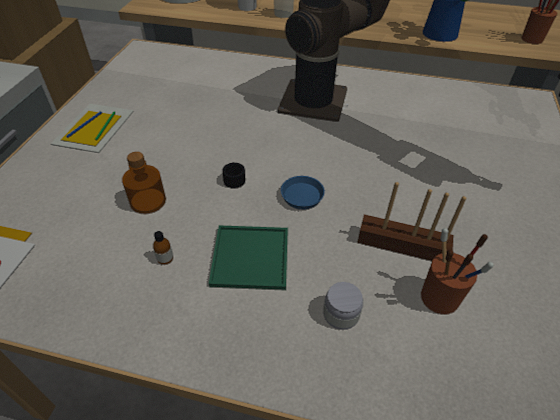

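View pics/top0.png

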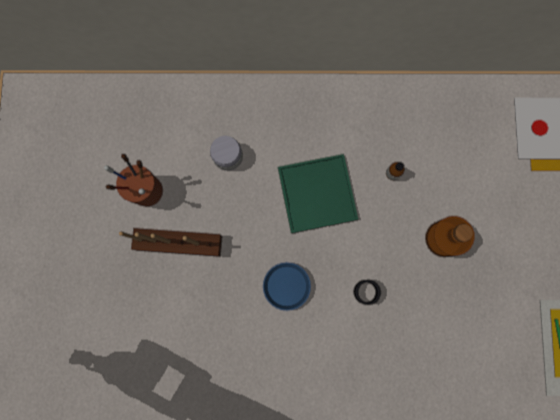

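```bash
python3 - <<'E'
from h import *
np.set_printoptions(precision=4,suppress=True)
W=np.load("top0.npy");S=np.load("scene0.npy")
def cl(P,c,r,lo,hi):
    m=(np.hypot(P[...,0]-c[0],P[...,1]-c[1])<r)&(P[...,2]>lo)&(P[...,2]<hi); return P[m]
def circ(q):
    (c,r)=cv2.minEnclosingCircle(q[:,:2].astype(np.float32)); return np.array(c),r,len(q)
for nm,P in(("top",W),("scene",S)):
    print(nm)
    print("stopper",circ(cl(P,(.55,-.305),.06,.135,.155)),"shoulder",circ(cl(P,(.55,-.305),.08,.076,.088)))
    print("collar top",circ(cl(P,(.42,-.14),.08,.036,.048)))
    print("dish rim",circ(cl(P,(.43,.055),.09,.019,.03)))
    q=cl(P,(.65,-.01),.13,.011,.018); print("tray",cv2.minAreaRect(q[:,:2].astype(np.float32)))
    q=cl(P,(.54,.29),.13,.041,.05); print("stand",cv2.minAreaRect(q[:,:2].astype(np.float32)))
    q=cl(P,(.54,.29),.14,.172,.187); 
    n,l=0,None
    from scipy.cluster.hierarchy import fcluster,linkage
    q2=cl(P,(.54,.29),.14,.09,.19); L=fcluster(linkage(q2[:,:2]),.012,'distance')
    for k in np.unique(L):
        a=q2[L==k]; print("reed",len(a),np.median(a,0),a[:,2].max(),a[:,2].min())
    for n,c,lo,hi in(("tester",(.705,-.185),.05,.09),("candle",(.74,.193),.058,.07),("pot",(.66,.378),.09,.105)): print(n,circ(cl(P,c,.08,lo,hi)))
E
```

```text
top
stopper (array([ 0.5454, -0.311 ]), 0.01843445934355259, 262) shoulder (array([ 0.5454, -0.3114]), 0.044615499675273895, 872)
collar top (array([ 0.4231, -0.1275]), 0.028884723782539368, 241)
dish rim (array([0.4353, 0.0527]), 0.05443809553980827, 318)
tray ((0.6511778831481934, -0.018487803637981415), (0.16087761521339417, 0.16029709577560425), 11.620186805725098)
stand ((0.5809268951416016, 0.29890772700309753), (0.19709131121635437, 0.14632505178451538), 85.85445404052734)
reed 438 [0.6336 0.3631 0.1008] 0.17253076718486948 0.09008107377132446
reed 53 [0.5284 0.2513 0.1507] 0.18181850996067195 0.09065639388730529
reed 66 [0.5334 0.3153 0.148 ] 0.18325737789339702 0.09061474997776675
reed 73 [0.5374 0.3788 0.1473] 0.18104526433568324 0.09197342455540136
reed 67 [0.5355 0.3471 0.1468] 0.18081013819172354 0.0927911950998761
tester (array([ 0.6992, -0.1963]), 0.017813419923186302, 187)
candle (array([0.74  , 0.1933]), 0.03423427417874336, 641)
pot (array([0.6554, 0.3821]), 0.041896361857652664, 970)
scene
stopper (array([ 0.5467, -0.3093]), 0.018809057772159576, 173) shoulder (arr
[... 231 characters left out ...]
419386863708496, 0.16017752885818481), 11.422688484191895)
stand ((0.580214262008667, 0.300680935382843), (0.1957002580165863, 0.1480606198310852), 85.95055389404297)
reed 446 [0.6363 0.3569 0.1001] 0.17168690695079147 0.0908553584544387
reed 149 [0.5326 0.2556 0.1388] 0.17796994526054477 0.0904649171756563
reed 154 [0.5373 0.3191 0.1389] 0.18025216337942573 0.0908465834482931
reed 167 [0.5418 0.3824 0.1393] 0.17905521297378946 0.0903388937096421
reed 163 [0.5395 0.3508 0.1381] 0.1788652756956306 0.09000533848874781
tester (array([ 0.701 , -0.1951]), 0.017649775370955467, 239)
candle (array([0.7405, 0.195 ]), 0.033453162759542465, 872)
pot (array([0.6569, 0.3842]), 0.04241922125220299, 1104)
```

The top and scene views agree to about 2 mm. Bottle with stopper is at (0.546, -0.310), tray at (0.651, -0.018), dish at (0.435, 0.054), collar at (0.423, -0.127), and there are four reeds in the stand. In the scene picture the bottle is near (147,192), the collar at (235,174) and the reeds at (395–460, 190–230). I'll square the tool to the world axes and travel to the bottle.

Call:
carry_out(
  deltas=[0,0,-0.03,0,0,-0.13,0,0,-0.06,0,0,-0.26,0,0,-0.07,0,0,-0.394,0,0,-0.07,0,0,-0.394,0,0,-0.07,0,0,-0.394],
  grip=100,
  grip_force=40,
)

```text
time: 1.72
eef_pos: [0.2587, 0.623, 0.2712]
tcp_rot: [0.001, 1.0, -0.001, -0.0]
contact_force: [-0.4, 0.4, -0.9]
opening: 1.003
finger_force: 0.0
```

Call:
carry_out(
  deltas=[-0.0144,-0.0466,0,0,0,0,-0.0287,-0.0933,0,0,0,0,-0.0431,-0.14,0,0,0,0,-0.0574,-0.1866,0,0,0,0,-0.0718,-0.2333,0,0,0,0],
)

```text
time: 2.35
eef_pos: [0.3306, 0.3882, 0.2711]
tcp_rot: [0.001, 1.0, -0.001, -0.001]
contact_force: [0.5, -0.1, -0.1]
opening: 1.0
finger_force: 0.0
```

Call:
carry_out(
  deltas=[-0.0144,-0.0466,0,0,0,0,-0.0287,-0.0933,0,0,0,0,-0.0431,-0.14,0,0,0,0,-0.0574,-0.1866,0,0,0,0,-0.0718,-0.2333,0,0,0,0],
)

```text
time: 2.98
eef_pos: [0.4024, 0.1552, 0.2713]
tcp_rot: [0.001, 1.0, -0.0, -0.001]
contact_force: [0.9, -0.4, 0.2]
opening: 0.998
finger_force: 0.0
```

Call:
carry_out(
  deltas=[-0.0144,-0.0466,0,0,0,0,-0.0287,-0.0933,0,0,0,0,-0.0431,-0.14,0,0,0,0,-0.0574,-0.1866,0,0,0,0,-0.0718,-0.2333,0,0,0,0],
)

```text
time: 3.6
eef_pos: [0.4743, -0.078, 0.2712]
tcp_rot: [0.001, 1.0, 0.0, -0.001]
contact_force: [0.3, 0.0, 0.7]
opening: 0.998
finger_force: 0.0
```

Call:
carry_out(
  deltas=[-0.0144,-0.0466,0,0,0,0,-0.0287,-0.0933,0,0,0,0,-0.0431,-0.14,0,0,0,0,-0.0574,-0.1866,0,0,0,0,-0.0718,-0.2333,0,0,0,0],
)

```text
time: 4.22
eef_pos: [0.5462, -0.3111, 0.2708]
tcp_rot: [0.001, 1.0, 0.001, -0.001]
contact_force: [-0.4, 0.0, 0.5]
opening: 0.999
finger_force: 0.0
```

```bash
cat >> h.py <<'E'
def wrist():
    s=ctrl.get_state(); p,d=ctrl.read_camera("wrist"); m=ctrl.camera_model("wrist");K=m["intrinsics"]
    v,u=np.mgrid[0:d.shape[0],0:d.shape[1]]
    x=(u-K[0,2])/K[0,0];y=(v-K[1,2])/K[1,1];r=np.hypot(x,y)+1e-9;t=np.minimum(np.tan(np.minimum(r,1.4)),8)
    P=np.stack([x/r*t*d,y/r*t*d,d],-1); H=np.array(m["hand_eye"]); P=P@H[:3,:3].T+H[:3,3]
    W=R.from_quat(s["tcp_rot"]).apply(P.reshape(-1,3)).reshape(P.shape)+s["eef_pos"]; W[d<=0]=np.nan
    return p,W,s
def cl(P,c,r,lo,hi):
    m=(np.hypot(P[...,0]-c[0],P[...,1]-c[1])<r)&(P[...,2]>lo)&(P[...,2]<hi); return P[m]
def circ(q):
    if len(q)<5: return None
    (c,r)=cv2.minEnclosingCircle(q[:,:2].astype(np.float32)); return np.round(c,4),round(r,4),len(q),np.round(q[:,2].mean(),4)
E
python3 - <<'E'
from h import *
p,W,s=wrist(); save("w1",p)
print("wrist",circ(cl(W,(.546,-.31),.06,.135,.155)),circ(cl(W,(.546,-.31),.08,.074,.088)))
p,d=cam("top");P=world("top",d)
print("top",circ(cl(P,(.546,-.31),.06,.135,.155)),circ(cl(P,(.546,-.31),.08,.074,.088)),circ(cl(P,(.42,-.13),.1,.036,.048)))
E
```

```text
wrist (array([ 0.5448, -0.3118]), 0.0189, 1122, np.float64(0.1446)) (array([ 0.5441, -0.3118]), 0.0442, 3081, np.float64(0.083))
top (array([ 0.5454, -0.311 ]), 0.0184, 257, np.float64(0.1441)) (array([ 0.5453, -0.3115]), 0.0446, 867, np.float64(0.0828)) (array([ 0.4228, -0.1275]), 0.0288, 246, np.float64(0.041))
```

View pics/w1.png

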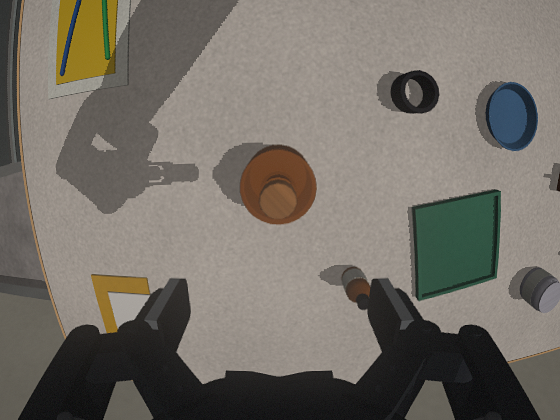

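The wrist view shows the stoppered bottle at (278,185), with the collar at (415,92) and dish at (512,115). The bottle centre is (0.5448, -0.3115), so I go down and grip the neck.

Call:
carry_out(
  deltas=[0.001,0,0.045,0,0,0,0.001,0,0.09,0,0,0,0.001,0,0.13,0,0,0,0.001,0,0.16,0,0,0,0.001,0,0.181,0,0,0],
)

```text
time: 4.95
eef_pos: [0.5442, -0.3082, 0.0887]
tcp_rot: [0.0, 1.0, 0.001, -0.001]
contact_force: [-1.4, 0.0, -0.0]
opening: 1.001
finger_force: 0.0
```

Call:
carry_out(
  deltas=[0,0,0,0,0,0,0,0,0,0,0,0,0,0,0,0,0,0,0,0,0,0,0,0,0,0,0,0,0,0],
  grip=30,
  grip_force=60,
)

```text
time: 5.58
eef_pos: [0.5466, -0.3108, 0.0937]
tcp_rot: [-0.0, 1.0, -0.001, 0.002]
contact_force: [-0.3, -0.5, 6.5]
opening: 0.414
finger_force: 60.3
```

Call:
carry_out(
  deltas=[0,0,0,0,0,0,0,0,0,0,0,0,0,0,-0.01,0,0,0,0,0,-0.02,0,0,0,0,0,-0.03,0,0,0],
)

```text
time: 6.2
eef_pos: [0.5451, -0.3096, 0.1218]
tcp_rot: [-0.0, 1.0, 0.0, -0.0]
contact_force: [0.1, -0.5, 0.0]
opening: 0.415
finger_force: 59.9
```

```bash
python3 - <<'E'
from h import *
print(ctrl.get_state()["contact_force"])
p,d=cam("scene");save("s1",cv2.resize(p[100:260,60:260],None,fx=3,fy=3))
p,d=cam("wrist");save("w2",p)
E
```

```text
[ 0.09586706 -0.54344353  0.0375516 ]
```

View pics/s1.png

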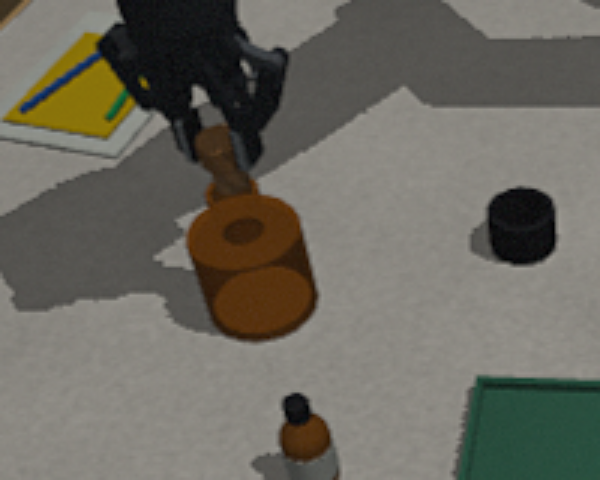

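View pics/w2.png

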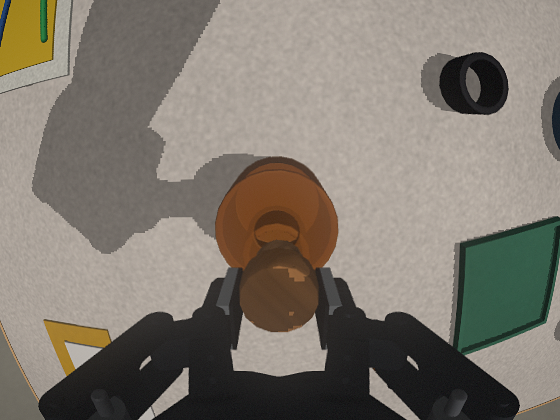

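The stopper is held squarely by its head at (280,290) and is clear of the neck; the bottle has stayed put. Before re-seating it I'll measure where the pads really are.

```bash
python3 - <<'E'
from h import *
p,W,s=wrist()
T=R.from_quat(s["tcp_rot"]).inv().apply((W-s["eef_pos"]).reshape(-1,3)).reshape(W.shape)
for (u,v) in[(228,270),(232,285),(236,300),(237,340),(322,270),(325,290),(330,275),(335,300),(345,305),(280,255),(280,290),(280,325),(215,285)]:
    print(u,v,np.round(T[v,u],4),"world z",round(W[v,u,2],4))
print(s["eef_pos"],"head",circ(cl(W,(.545,-.31),.03,.155,.2)),"shoulder",circ(cl(W,(.545,-.31),.07,.074,.088)), "rim",circ(cl(W,(.545,-.31),.05,.115,.127)))
m=(abs(T[...,1])<.03)&(abs(T[...,1])>.0165)&(abs(T[...,0])<.013)&(T[...,2]>-.06); q=T[m]; print(np.percentile(q[:,2],[0,5,50,95,99,100]))
E
```

```text
228 270 [ 0.0111 -0.0233 -0.0391] world z 0.1623
232 285 [ 0.0107 -0.0197 -0.0526] world z 0.1758
236 300 [ 0.0066 -0.0175 -0.0581] world z 0.1813
237 340 [-0.0089 -0.0173 -0.0653] world z 0.1885
322 270 [ 0.0108  0.0201 -0.0385] world z 0.1616
325 290 [ 0.0105  0.0192 -0.0566] world z 0.1797
330 275 [ 0.0107  0.0232 -0.0433] world z 0.1664
335 300 [ 0.0106  0.0221 -0.0647] world z 0.1878
345 305 [ 0.0071  0.0268 -0.0631] world z 0.1862
280 255 [ 0.02    0.0007 -0.0417] world z 0.1649
280 290 [ 0.0078  0.0007 -0.0514] world z 0.1745
280 325 [-0.0105  0.0007 -0.0518] world z 0.175
215 285 [nan nan nan] world z nan
[ 0.54592547 -0.31017807  0.12315143] head (array([ 0.5396, -0.31  ]), 0.0296, 8770, np.float64(0.1762)) shoulder (array([ 0.5442, -0.3119]), 0.0438, 6885, np.float64(0.083)) rim (array([ 0.5442, -0.3119]), 0.0201, 1020, np.float64(0.1219))
[-0.05999388 -0.05843846 -0.04199569  0.04056333  0.04113214  0.04201663]
```

```bash
python3 - <<'E'
from h import *
p,W,s=wrist()
T=R.from_quat(s["tcp_rot"]).inv().apply((W-s["eef_pos"]).reshape(-1,3)).reshape(W.shape)
for u in(232,236,240,322,326):
    print(u,[(v,*np.round(1000*T[v,u]).tolist()) for v in range(258,300,4)])
E
```

```text
232 [(258, -18.0, -33.0, 39.0), (262, -21.0, -33.0, 38.0), (266, -25.0, -34.0, 39.0), (270, 11.0, -22.0, -38.0), (274, 11.0, -21.0, -42.0), (278, 10.0, -21.0, -45.0), (282, 11.0, -20.0, -50.0), (286, 11.0, -20.0, -53.0), (290, 10.0, -19.0, -56.0), (294, 10.0, -19.0, -59.0), (298, 11.0, -18.0, -64.0)]
236 [(258, -19.0, -31.0, 40.0), (262, -21.0, -31.0, 39.0), (266, -25.0, -31.0, 40.0), (270, 10.0, -20.0, -37.0), (274, 10.0, -19.0, -41.0), (278, 11.0, -19.0, -46.0), (282, 11.0, -18.0, -50.0), (286, 11.0, -18.0, -53.0), (290, 10.0, -18.0, -56.0), (294, 9.0, -17.0, -58.0), (298, 8.0, -17.0, -59.0)]
240 [(258, -18.0, -28.0, 39.0), (262, -21.0, -28.0, 39.0), (266, -25.0, -28.0, 39.0), (270, 10.0, -18.0, -37.0), (274, 9.0, -18.0, -40.0), (278, 8.0, -18.0, -41.0), (282, 8.0, -17.0, -45.0), (286, 7.0, -17.0, -47.0), (290, 7.0, -17.0, -50.0), (294, 4.0, -17.0, -49.0), (298, 3.0, -17.0, -50.0)]
322 [(258, -19.0, 31.0, 40.0), (262, -22.0, 31.0, 40.0), (266, -25.0, 32.0, 40.0), (270, 10.0, 20.0, -37.0), (274, 11.0, 20.0, -42.0), (278, 10.0, 19.0, -46.0), (282, 10.0, 19.0, -49.0), (286, 10.0, 18.0, -53.0), (290, 10.0, 18.0, -56.0), (294, 11.0, 18.0, -60.0), (298, 9.0, 17.0, -61.0)]
326 [(258, -18.0, 34.0, 39.0), (262, -21.0, 34.0, 39.0), (266, -64.0, 48.0, 120.0), (270, 10.0, 22.0, -38.0), (274, 11.0, 21.0, -43.0), (278, 11.0, 21.0, -47.0), (282, 11.0, 20.0, -50.0), (286, 10.0, 20.0, -53.0), (290, 11.0, 20.0, -57.0), (294, 11.0, 19.0, -60.0), (298, 11.0, 19.0, -63.0)]
```

```bash
python3 - <<'E'
from h import *
p,d=cam("scene");W=world("scene",d);s=ctrl.get_state()["eef_pos"];print(s)
g=p.astype(int).max(-1)<75
m=(abs(W[...,0]-s[0])<.03)&(abs(W[...,1]-s[1])<.045)&(W[...,2]>.09)&(W[...,2]<.3)
for sg in(-1,1):
    q=W[m&(sg*(W[...,1]-s[1])>.0195)]-s; i=np.argsort(q[:,2])[:8]; print(np.round(q[i]*1000))
h=W[(abs(W[...,0]-s[0])<.03)&(abs(W[...,1]-s[1])<.015)&(W[...,2]>.13)&(W[...,2]<.2)]; print(np.round(1000*np.percentile(h,[2,50,98],axis=0)))
E
```

```text
[ 0.54506204 -0.30949788  0.12107688]
[[ 11. -23.  34.]
 [ 11. -20.  36.]
 [ 10. -23.  37.]
 [  9. -25.  38.]
 [  9. -22.  39.]
 [  8. -28.  40.]
 [  8. -27.  42.]
 [  6. -30.  44.]]
[[ -1.  20. -28.]
 [  3.  20. -21.]
 [  7.  20. -21.]
 [  2.  21. -16.]
 [ -5.  20.  -7.]
 [  2.  21.  -7.]
 [ -0.  20.  -3.]
 [  5.  21.  -2.]]
[[ 534. -324.  131.]
 [ 555. -306.  165.]
 [ 562. -295.  174.]]
```

```bash
python3 - <<'E'
from h import *
p,W,s=wrist()
T=R.from_quat(s["tcp_rot"]).inv().apply((W-s["eef_pos"]).reshape(-1,3)).reshape(W.shape)
for v in range(330,420,8): print(v,[np.round(1000*T[v,u]).tolist() for u in(245,280,315)])
E
```

```text
330 [[-143.0, -37.0, 119.0], [-14.0, 1.0, -51.0], [-143.0, 40.0, 119.0]]
338 [[-156.0, -38.0, 121.0], [-154.0, 2.0, 119.0], [-154.0, 41.0, 119.0]]
346 [[-166.0, -38.0, 119.0], [-167.0, 2.0, 120.0], [-168.0, 42.0, 121.0]]
354 [[-179.0, -39.0, 119.0], [-179.0, 2.0, 120.0], [-179.0, 43.0, 119.0]]
362 [[-192.0, -40.0, 119.0], [-192.0, 2.0, 120.0], [-194.0, 44.0, 121.0]]
370 [[-206.0, -41.0, 120.0], [-205.0, 2.0, 119.0], [-206.0, 44.0, 119.0]]
378 [[9.0, -9.0, -106.0], [9.0, 0.0, -105.0], [10.0, 10.0, -106.0]]
386 [[11.0, -9.0, -110.0], [10.0, 0.0, -110.0], [12.0, 10.0, -111.0]]
394 [[11.0, -9.0, -113.0], [11.0, 0.0, -113.0], [11.0, 10.0, -113.0]]
402 [[11.0, -9.0, -116.0], [10.0, 0.0, -116.0], [10.0, 10.0, -115.0]]
410 [[9.0, -9.0, -118.0], [10.0, 0.0, -118.0], [10.0, 9.0, -118.0]]
418 [[10.0, -8.0, -121.0], [11.0, 0.0, -121.0], [9.0, 9.0, -121.0]]
```

Both cameras show the fingers really end about 35 mm behind the nominal TCP, with the palm 105 mm behind. I'll re-seat the stopper, let go and take the neck lower down.

Call:
carry_out(
  deltas=[0,0,0.007,0,0,0,0,0,0.014,0,0,0,0,0,0.021,0,0,0,0,0,0.028,0,0,0,0,0,0.028,0,0,0],
)

```text
time: 7.12
eef_pos: [0.5455, -0.31, 0.0938]
tcp_rot: [-0.0, 1.0, -0.0, 0.0]
contact_force: [-1.0, -0.4, 3.8]
opening: 0.412
finger_force: 60.4
```

Call:
carry_out(
  deltas=[0,0,0,0,0,0,0,0,0,0,0,0,0,0,0,0,0,0,0,0,0,0,0,0],
  grip=85,
)

```text
time: 7.62
eef_pos: [0.5452, -0.3097, 0.0931]
tcp_rot: [-0.0, 1.0, 0.0, -0.0]
contact_force: [0.5, 0.9, -0.2]
opening: 0.851
finger_force: 0.0
```

```bash
python3 - <<'E'
from h import *
p,W,s=wrist()
print(s["eef_pos"],"head",circ(cl(W,(.545,-.31),.03,.134,.16)),"shoulder",circ(cl(W,(.545,-.31),.07,.074,.088)))
T=R.from_quat(s["tcp_rot"]).inv().apply((W-s["eef_pos"]).reshape(-1,3)).reshape(W.shape)
m=(abs(T[...,1])>.025)&(abs(T[...,1])<.055)&(abs(T[...,0])<.014)&(T[...,2]<-.0)&(T[...,2]>-.1);print("tips",np.sort(T[m][:,2])[-5:])
E
```

```text
[ 0.54524588 -0.3096896   0.0931148 ] head (array([ 0.5436, -0.3099]), 0.0187, 5057, np.float64(0.1441)) shoulder (array([ 0.5444, -0.3117]), 0.044, 8878, np.float64(0.083))
tips [-0.03832961 -0.03824979 -0.03824922 -0.0382441  -0.0380616 ]
```

The stopper is seated again (head top at 0.144).

Call:
carry_out(
  deltas=[0.0005,-0.001,0.01,0,0,0,0.001,-0.0015,0.02,0,0,0,0.001,-0.0015,0.03,0,0,0,0.001,-0.0015,0.036,0,0,0,0.001,-0.0015,0.036,0,0,0],
)

```text
time: 8.3
eef_pos: [0.5439, -0.3109, 0.0563]
tcp_rot: [-0.0, 1.0, 0.001, -0.001]
contact_force: [-0.4, -0.7, 0.2]
opening: 0.853
finger_force: 0.0
```

Call:
carry_out(
  deltas=[0,0,0,0,0,0,0,0,0,0,0,0,0,0,0,0,0,0,0,0,0,0,0,0,0,0,0,0,0,0],
  grip=30,
  grip_force=80,
)

```text
time: 8.93
eef_pos: [0.5448, -0.3121, 0.0583]
tcp_rot: [-0.0, 1.0, -0.001, 0.001]
contact_force: [-0.3, -1.3, 4.4]
opening: 0.45
finger_force: 80.6
```

Call:
carry_out(
  deltas=[0,0,-0.005,0,0,0,0,0,-0.02,0,0,0,0,0,-0.04,0,0,0,0,0,-0.06,0,0,0,0,0,-0.06,0,0,0],
)

```text
time: 9.55
eef_pos: [0.5462, -0.3127, 0.1212]
tcp_rot: [-0.0, 1.0, -0.002, 0.003]
contact_force: [-0.3, -0.0, -5.3]
opening: 0.445
finger_force: 81.0
```

```bash
python3 - <<'E'
from h import *
p,W,s=wrist()
print(s["eef_pos"],s["contact_force"],"head",circ(cl(W,(.545,-.31),.025,.19,.215)),"shoulder",circ(cl(W,(.545,-.31),.07,.134,.15)))
E
```

```text
[ 0.5462212  -0.3126864   0.12119813] [-0.34861751 -0.01734376 -5.3443485 ] head (array([ 0.5448, -0.31  ]), 0.025, 8175, np.float64(0.2044)) shoulder (array([ 0.5461, -0.3125]), 0.0441, 9864, np.float64(0.1455))
```

The bottle is held (−5.3 N), with its underside about 62 mm up. Next I carry it to the tray.

Call:
carry_out(
  deltas=[-0.0085,0.0235,0,0,0,0,-0.0191,0.053,0,0,0,0,-0.0297,0.0824,0,0,0,0,-0.0424,0.1176,0,0,0,0,-0.053,0.147,0,0,0,0],
)

```text
time: 10.22
eef_pos: [0.5968, -0.1626, 0.1161]
tcp_rot: [-0.0, 1.0, 0.001, -0.001]
contact_force: [0.7, -0.2, -5.5]
opening: 0.444
finger_force: 81.3
```

Call:
carry_out(
  deltas=[-0.0106,0.0294,0,0,0,0,-0.0233,0.0647,0,0,0,0,-0.0339,0.0941,0,0,0,0,-0.0445,0.1235,0,0,0,0,-0.053,0.147,0,0,0,0],
)

```text
time: 10.85
eef_pos: [0.6497, -0.0158, 0.116]
tcp_rot: [-0.0, 1.0, 0.0, -0.001]
contact_force: [-0.0, -0.8, -4.9]
opening: 0.443
finger_force: 81.3
```

Call:
carry_out(
  deltas=[0,0,0,0,0,0,0,0,0.012,0,0,0,0,0,0.024,0,0,0,0,0,0.036,0,0,0,0,0,0.042,0,0,0],
)

```text
time: 11.48
eef_pos: [0.6492, -0.0176, 0.0734]
tcp_rot: [0.0, 1.0, 0.0, -0.001]
contact_force: [-0.5, -0.2, -4.7]
opening: 0.449
finger_force: 81.5
```

Call:
carry_out(
  deltas=[0,0,0,0,0,0,0,0,0,0,0,0,0,0,0,0,0,0],
)

```text
time: 11.85
eef_pos: [0.6508, -0.0173, 0.0761]
tcp_rot: [-0.0, 1.0, -0.0, 0.001]
contact_force: [-0.4, -0.0, -5.5]
opening: 0.447
finger_force: 81.5
```

Call:
carry_out(
  deltas=[0,0,0.004,0,0,0,0,0,0.008,0,0,0,0,0,0.01,0,0,0,0,0,0.01,0,0,0],
)

```text
time: 12.35
eef_pos: [0.65, -0.0172, 0.0648]
tcp_rot: [-0.0, 1.0, 0.0, -0.0]
contact_force: [-0.7, 0.3, -4.9]
opening: 0.445
finger_force: 81.5
```

Call:
carry_out(
  deltas=[0,0,0.001,0,0,0,0,0,0.002,0,0,0,0,0,0.002,0,0,0],
)

```text
time: 12.72
eef_pos: [0.6506, -0.0174, 0.0644]
tcp_rot: [-0.0, 1.0, -0.0, 0.0]
contact_force: [-1.8, -0.2, -0.3]
opening: 0.444
finger_force: 82.0
```

```bash
python3 - <<'E'
from h import *
p,W,s=wrist()
print(s["eef_pos"],s["contact_force"],"head",circ(cl(W,(.651,-.017),.025,.14,.16)),"shoulder",circ(cl(W,(.651,-.017),.07,.08,.1)),"floor",np.nanmedian(cl(W,(.61,-.05),.03,-.01,.02)[:,2]))
E
```

```text
[ 0.65061896 -0.0173515   0.06435455] [-1.81701046 -0.17391614 -0.28053534] head (array([ 0.642, -0.017]), 0.0224, 6955, np.float64(0.1496)) shoulder (array([ 0.6505, -0.0171]), 0.0441, 10164, np.float64(0.0893)) floor 0.007184014439724384
```

Call:
carry_out(
  deltas=[0,0,0,0,0,0,0,0,0,0,0,0,0,0,0,0,0,0,0,0,0,0,0,0],
  grip=85,
)

```text
time: 13.28
eef_pos: [0.6505, -0.0173, 0.0635]
tcp_rot: [-0.0, 1.0, -0.0, 0.0]
contact_force: [-0.0, 0.6, -0.0]
opening: 0.85
finger_force: 0.0
```

Call:
carry_out(
  deltas=[0,0,-0.012,0,0,0,0,0,-0.024,0,0,0,0,0,-0.034,0,0,0,0,0,-0.034,0,0,0],
)

```text
time: 13.78
eef_pos: [0.6514, -0.0175, 0.0993]
tcp_rot: [-0.0, 1.0, -0.0, 0.002]
contact_force: [0.6, -0.7, 0.6]
opening: 0.847
finger_force: 0.0
```

Call:
carry_out(
  deltas=[0,0,0,0,0,0,0,0,0,0,0,0,0,0,0,0,0,0,0,0,0,0,0,0,0,0,0,0,0,0],
  grip=30,
  grip_force=40,
)

```text
time: 14.4
eef_pos: [0.65, -0.0173, 0.0972]
tcp_rot: [-0.0, 1.0, -0.0, -0.0]
contact_force: [-1.9, -1.1, 2.4]
opening: 0.425
finger_force: 39.7
```

Call:
carry_out(
  deltas=[0,0,-0.02,0,0,0,0,0,-0.04,0,0,0,0,0,-0.06,0,0,0,0,0,-0.08,0,0,0,0,0,-0.08,0,0,0],
)

```text
time: 15.02
eef_pos: [0.652, -0.0175, 0.1809]
tcp_rot: [-0.0, 1.0, -0.001, 0.003]
contact_force: [0.2, -1.1, -1.4]
opening: 0.416
finger_force: 40.8
```

```bash
python3 - <<'E'
from h import *
p,W,s=wrist();save("w3",p)
print(s["eef_pos"],s["contact_force"],"rim",circ(cl(W,(.651,-.017),.03,.12,.135)),"shoulder",circ(cl(W,(.651,-.017),.07,.08,.1)))
q=cl(W,(.651,-.017),.03,.18,.25);print(np.percentile(q,[1,50,99],axis=0))
p,d=cam("top");P=world("top",d)
print("top collar",circ(cl(P,(.42,-.13),.1,.036,.048)),"dish",circ(cl(P,(.435,.054),.09,.019,.03)))
E
```

```text
[ 0.65196554 -0.01753722  0.18089479] [ 0.21255992 -1.12182346 -1.4068727 ] rim (array([ 0.6498, -0.0155]), 0.0203, 1068, np.float64(0.1276)) shoulder (array([ 0.65  , -0.0152]), 0.0444, 5402, np.float64(0.0892))
[[ 0.63340955 -0.04498364  0.19567261]
 [ 0.64448857 -0.01724595  0.23459451]
 [ 0.66661297  0.01109322  0.24976021]]
top collar (array([ 0.4228, -0.1278]), 0.0289, 240, np.float64(0.0409)) dish (array([0.4473, 0.0988]), 0.0256, 52, np.float64(0.0223))
```

View pics/w3.png

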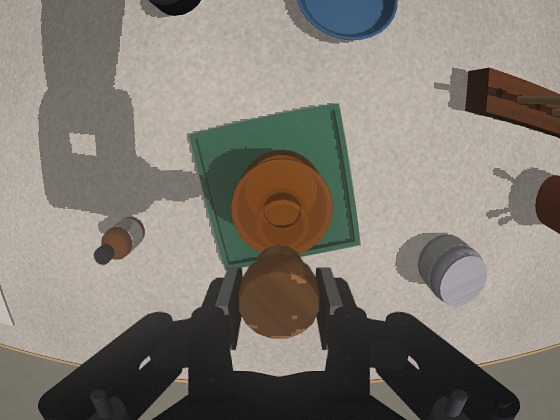

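The wrist view shows the open bottle mouth at (281,210) on the tray, with the stopper in the fingers. Now it goes to the dish.

Call:
carry_out(
  deltas=[0.043,0.0143,0,0,0,0,0.086,0.0286,0,0,0,0,0.13,0.043,0,0,0,0,0.173,0.0572,0,0,0,0,0.214,0.0715,0,0,0,0],
)

```text
time: 15.75
eef_pos: [0.434, 0.0547, 0.1758]
tcp_rot: [0.0, 1.0, 0.0, -0.001]
contact_force: [-0.1, 0.4, 0.1]
opening: 0.421
finger_force: 40.9
```

Call:
carry_out(
  deltas=[0,0,0.045,0,0,0,0,0,0.09,0,0,0,0,0,0.125,0,0,0,0,0,0.15,0,0,0,0,0,0.168,0,0,0],
)

```text
time: 16.38
eef_pos: [0.4342, 0.0544, 0.0069]
tcp_rot: [-0.0, 1.0, 0.0, -0.002]
contact_force: [-0.4, -0.1, -0.7]
opening: 0.418
finger_force: 40.9
```

Call:
carry_out(
  deltas=[0,0,0.004,0,0,0,0,0,0.008,0,0,0,0,0,0.008,0,0,0],
)

```text
time: 16.75
eef_pos: [0.4366, 0.0541, 0.0017]
tcp_rot: [-0.0, 1.0, -0.0, 0.0]
contact_force: [0.0, -0.1, -0.4]
opening: 0.42
finger_force: 40.9
```

Call:
carry_out(
  deltas=[0,0,0,0,0,0,0,0,0,0,0,0,0,0,0,0,0,0,0,0,0,0,0,0],
  grip=75,
)

```text
time: 17.25
eef_pos: [0.4364, 0.0542, 0.0015]
tcp_rot: [-0.0, 1.0, -0.0, 0.0]
contact_force: [-0.3, -0.5, -1.0]
opening: 0.748
finger_force: 0.0
```

Call:
carry_out(
  deltas=[0,0,-0.03,0,0,0,0,0,-0.07,0,0,0,0,0,-0.11,0,0,0,0,0,-0.14,0,0,0,0,0,-0.14,0,0,0],
  grip=75,
)

```text
time: 17.88
eef_pos: [0.4383, 0.054, 0.1441]
tcp_rot: [-0.0, 1.0, -0.0, 0.003]
contact_force: [-0.2, -0.2, -1.1]
opening: 0.75
finger_force: 0.0
```

Call:
carry_out(
  deltas=[0.0025,-0.036,0,0,0,0,0.005,-0.073,0,0,0,0,0.0075,-0.109,0,0,0,0,0.01,-0.145,0,0,0,0,0.0125,-0.1815,0,0,0,0],
  grip=100,
)

```text
time: 18.5
eef_pos: [0.4226, -0.1279, 0.1394]
tcp_rot: [-0.0, 1.0, 0.001, -0.001]
contact_force: [0.0, 0.1, 0.1]
opening: 1.002
finger_force: 0.0
```

```bash
python3 - <<'E'
from h import *
p,W,s=wrist();save("w4",p)
print(s["eef_pos"],s["contact_force"],"collar",circ(cl(W,(.423,-.127),.06,.035,.047)))
for z in("top","scene"):
    p,d=cam(z);P=world(z,d);save(z+"4",p)
    print(z,"stopper in dish",circ(cl(P,(.435,.054),.05,.03,.06)),"bottle rim",circ(cl(P,(.65,-.016),.04,.12,.135)),"shoulder",circ(cl(P,(.65,-.016),.1,.083,.095)))
E
```

```text
[ 0.42260311 -0.12792359  0.1393727 ] [0.00062893 0.09561065 0.14405576] collar (array([ 0.4217, -0.1282]), 0.0293, 1603, np.float64(0.0406))
top stopper in dish (array([0.4377, 0.0539]), 0.0182, 214, np.float64(0.0497)) bottle rim (array([ 0.6507, -0.0147]), 0.0202, 128, np.float64(0.1278)) shoulder (array([ 0.6509, -0.0148]), 0.0441, 931, np.float64(0.089))
scene stopper in dish (array([0.4387, 0.0575]), 0.0196, 192, np.float64(0.0445)) bottle rim (array([ 0.6515, -0.0129]), 0.0213, 171, np.float64(0.1255)) shoulder (array([ 0.652 , -0.0141]), 0.045, 762, np.float64(0.0877))
```

View pics/w4.png

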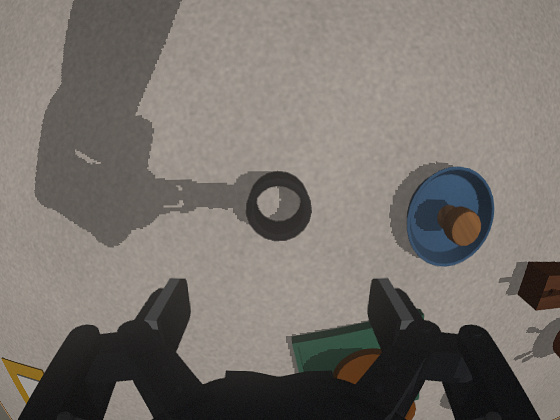

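The stopper stands upright in the dish at (460,225), and the collar is centred below at (279,206). I'll squeeze the collar lightly along y, turn 90° around it and then grip it along x, which centres it on both axes.

Call:
carry_out(
  deltas=[0.0005,0,0.045,0,0,0,0.0005,0,0.09,0,0,0,0.0005,0,0.12,0,0,0,0.0005,0,0.145,0,0,0,0.0005,0,0.154,0,0,0],
)

```text
time: 19.27
eef_pos: [0.4214, -0.1252, -0.015]
tcp_rot: [-0.001, 1.0, 0.001, -0.002]
contact_force: [0.1, -0.0, -1.0]
opening: 0.999
finger_force: 0.0
```

Call:
carry_out(
  deltas=[0,0,0,0,0,0,0,0,0,0,0,0,0,0,0,0,0,0,0,0,0,0,0,0,0,0,0,0,0,0],
  grip=50,
  grip_force=20,
)

```text
time: 19.9
eef_pos: [0.4241, -0.1276, -0.0118]
tcp_rot: [-0.0, 1.0, -0.0, 0.001]
contact_force: [0.9, 1.3, 5.1]
opening: 0.667
finger_force: 22.1
```

Call:
carry_out(
  deltas=[0,0,0,0,0,0,0,0,0,0,0,0,0,0,0,0,0,0,0,0,0,0,0,0],
  grip=100,
)

```text
time: 20.4
eef_pos: [0.4231, -0.1273, -0.0129]
tcp_rot: [-0.0, 1.0, 0.0, -0.0]
contact_force: [-0.3, 0.4, 0.8]
opening: 1.001
finger_force: 0.0
```

Call:
carry_out(
  deltas=[0,0,0,0,0,0.17,0,0,0,0,0,0.34,0,0,0,0,0,0.51,0,0,0,0,0,0.68,0,0,0,0,0,0.8],
)

```text
time: 21.02
eef_pos: [0.4232, -0.1273, -0.0128]
tcp_rot: [0.391, 0.92, -0.0, -0.0]
contact_force: [0.7, -0.4, 0.0]
opening: 0.999
finger_force: 0.0
```

Call:
carry_out(
  deltas=[0,0,0,0,0,0.17,0,0,0,0,0,0.34,0,0,0,0,0,0.51,0,0,0,0,0,0.68,0,0,0,0,0,0.771],
)

```text
time: 21.65
eef_pos: [0.4233, -0.1273, -0.0127]
tcp_rot: [0.708, 0.706, -0.0, -0.0]
contact_force: [-0.2, -0.1, -0.4]
opening: 1.003
finger_force: 0.0
```

Call:
carry_out(
  deltas=[0,0,0,0,0,0,0,0,0,0,0,0,0,0,0,0,0,0,0,0,0,0,0,0,0,0,0,0,0,0],
  grip=50,
  grip_force=30,
)

```text
time: 22.28
eef_pos: [0.4233, -0.1274, -0.0123]
tcp_rot: [0.707, 0.707, -0.0, -0.0]
contact_force: [-2.4, 1.5, 5.4]
opening: 0.675
finger_force: 32.1
```

Call:
carry_out(
  deltas=[0,0,-0.02,0,0,0,0,0,-0.07,0,0,0,0,0,-0.12,0,0,0,0,0,-0.16,0,0,0,0,0,-0.19,0,0,0],
)

```text
time: 22.9
eef_pos: [0.4236, -0.1275, 0.1788]
tcp_rot: [0.707, 0.707, 0.0, 0.001]
contact_force: [-0.8, 0.3, -0.6]
opening: 0.672
finger_force: 32.9
```

Call:
carry_out(
  deltas=[0.022,0.045,0,0,0,0,0.045,0.091,0,0,0,0,0.067,0.136,0,0,0,0,0.09,0.182,0,0,0,0,0.112,0.227,0,0,0,0],
)

```text
time: 23.52
eef_pos: [0.6515, -0.0143, 0.176]
tcp_rot: [0.707, 0.707, -0.0, -0.0]
contact_force: [-0.2, -0.2, -0.6]
opening: 0.673
finger_force: 32.9
```

Call:
carry_out(
  deltas=[0,0,0,0,0,0,0,0,0,0,0,0,0,0,0,0,0,0],
)

```text
time: 23.9
eef_pos: [0.6494, -0.0159, 0.1771]
tcp_rot: [0.707, 0.707, -0.0, -0.0]
contact_force: [-0.9, 0.7, -1.0]
opening: 0.674
finger_force: 33.0
```

```bash
python3 - <<'E'
from h import *
p,W,s=wrist();save("w5",p)
e=s["eef_pos"];print(e,s["contact_force"],s["tcp_rot"])
print("rim",circ(cl(W,(.651,-.015),.03,.12,.134)),"shoulder",circ(cl(W,(.651,-.015),.07,.08,.1)))
q=cl(W,e,.04,e[2]-.0+.04,e[2]+.056);print("collar z pct",np.percentile(q,[1,50,99],axis=0),circ(q))
q=W[(abs(W[...,0]-e[0])<.028)&(abs(W[...,1]-e[1])<.035)&(W[...,2]>e[2]+.0)&(W[...,2]<e[2]+.06)];print(np.percentile(q,[.5,50,99.5],axis=0)-e)
p,d=cam("top");P=world("top",d)
print("bottle rim",circ(cl(P,(.65,-.016),.04,.12,.135)),"shoulder",circ(cl(P,(.65,-.016),.1,.083,.095)))
E
```

```text
[ 0.64937352 -0.01586248  0.1771058 ] [-0.90955     0.66987982 -0.97280078] [ 7.07367425e-01  7.06845979e-01 -2.25096509e-04 -1.94050198e-04]
rim (array([ 0.6502, -0.0122]), 0.0196, 513, np.float64(0.1278)) shoulder (array([ 0.6505, -0.0147]), 0.0441, 4521, np.float64(0.0891))
collar z pct [[ 0.61229193 -0.04190808  0.2174166 ]
 [ 0.64967526 -0.00941993  0.22970622]
 [ 0.68418302  0.01252278  0.23230099]] (array([ 0.6494, -0.009 ]), 0.0395, 8584, np.float64(0.2277))
[[-0.02714674 -0.02645177  0.0150229 ]
 [ 0.00026512 -0.00262355  0.04817167]
 [ 0.02710351  0.02876351  0.05456783]]
bottle rim None shoulder None
```

View pics/w5.png

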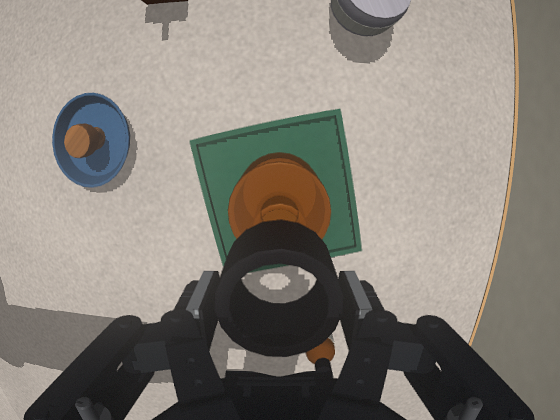

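```bash
python3 - <<'E'
from h import *
a=[]
for i in range(3):
    p,W,s=wrist(); e=s["eef_pos"]; D=W-e
    dark=p.astype(int).max(-1)<60
    m=(np.hypot(D[...,0],D[...,1])<.033)&(abs(D[...,0])<.0275)&(D[...,2]>.049)&(D[...,2]<.057)
    q=D[m]; zt=np.median(q[:,2]); q=q[abs(q[:,2]-zt)<.002]
    # algebraic: mean of inner/outer radius by least squares on robust mid-radius
    from scipy.optimize import least_squares
    f=least_squares(lambda c:np.hypot(q[:,0]-c[0],q[:,1]-c[1])-.02525,[0,0],loss='soft_l1',f_scale=.003)
    sh=circ(cl(W,(.651,-.015),.07,.084,.094)); print(np.round(e,4),zt,np.round(f.x,4),q[:,:2].min(0),q[:,:2].max(0),len(q),sh)
E
```

```text
[ 0.6497 -0.016   0.1777] 0.05305303354695512 [0.0004 0.0008] [-0.02742787 -0.02862207] [0.02749015 0.02898036] 5040 (array([ 0.6503, -0.0148]), 0.0442, 4372, np.float64(0.0891))
[ 0.6498 -0.0159  0.1778] 0.053053479264546705 [0.0004 0.0008] [-0.02739619 -0.02886259] [0.02747805 0.0290004 ] 5019 (array([ 0.65  , -0.0144]), 0.0439, 4380, np.float64(0.0891))
[ 0.6499 -0.0158  0.1778] 0.05303941807886922 [0.0004 0.0008] [-0.02749726 -0.02856529] [0.02746756 0.02882744] 5040 (array([ 0.6502, -0.0149]), 0.044, 4378, np.float64(0.0891))
```

Collar and bottle axes agree to about 1 mm. I'll correct y by +0.7 mm and lower.

Call:
carry_out(
  deltas=[0.0007,0,0.015,0,0,0,0.0007,0,0.03,0,0,0,0.0007,0,0.045,0,0,0,0.0007,0,0.055,0,0,0,0.0007,0,0.055,0,0,0],
)

```text
time: 24.78
eef_pos: [0.6494, -0.0145, 0.1206]
tcp_rot: [0.707, 0.707, -0.001, -0.001]
contact_force: [-0.9, 0.5, -0.8]
opening: 0.674
finger_force: 33.0
```

Call:
carry_out(
  deltas=[0,0,0.004,0,0,0,0,0,0.008,0,0,0,0,0,0.012,0,0,0,0,0,0.015,0,0,0,0,0,0.015,0,0,0],
)

```text
time: 25.4
eef_pos: [0.6501, -0.0146, 0.1069]
tcp_rot: [0.707, 0.707, -0.0, -0.0]
contact_force: [-0.4, -0.7, -1.4]
opening: 0.677
finger_force: 33.0
```

Collar is past the rim (8 mm on) with no force. Continuing down.

Call:
carry_out(
  deltas=[0,0,0.006,0,0,0,0,0,0.012,0,0,0,0,0,0.018,0,0,0,0,0,0.024,0,0,0,0,0,0.027,0,0,0],
)

```text
time: 26.02
eef_pos: [0.65, -0.0146, 0.0796]
tcp_rot: [0.707, 0.707, -0.0, -0.0]
contact_force: [0.0, -0.5, -1.5]
opening: 0.673
finger_force: 33.0
```

Call:
carry_out(
  deltas=[0,0,0.001,0,0,0,0,0,0.002,0,0,0,0,0,0.004,0,0,0,0,0,0.004,0,0,0],
)

```text
time: 26.52
eef_pos: [0.6502, -0.0146, 0.0762]
tcp_rot: [0.707, 0.707, -0.0, -0.0]
contact_force: [-0.1, 0.4, -1.1]
opening: 0.675
finger_force: 33.0
```

Call:
carry_out(
  deltas=[0,0,0.001,0,0,0,0,0,0.002,0,0,0,0,0,0.003,0,0,0,0,0,0.003,0,0,0],
)

```text
time: 27.02
eef_pos: [0.6505, -0.0147, 0.0757]
tcp_rot: [0.707, 0.707, -0.0, -0.0]
contact_force: [-4.9, 0.5, 8.0]
opening: 0.673
finger_force: 33.7
```

Call:
carry_out(
  deltas=[0,0,0,0,0,0,0,0,0,0,0,0,0,0,0,0,0,0,0,0,0,0,0,0],
  grip=95,
)

```text
time: 27.52
eef_pos: [0.6502, -0.0146, 0.073]
tcp_rot: [0.707, 0.707, -0.0, -0.0]
contact_force: [0.7, 0.3, -0.5]
opening: 0.947
finger_force: 0.0
```

Call:
carry_out(
  deltas=[0,0,-0.03,0,0,0,0,0,-0.07,0,0,0,0,0,-0.11,0,0,0,0,0,-0.15,0,0,0,0,0,-0.15,0,0,0],
)

```text
time: 28.15
eef_pos: [0.6528, -0.015, 0.2286]
tcp_rot: [0.707, 0.707, 0.003, 0.004]
contact_force: [0.9, -0.5, 0.2]
opening: 0.955
finger_force: 0.0
```

```bash
python3 - <<'E'
from h import *
p,W,s=wrist()
print(s["eef_pos"],"collar top",circ(cl(W,(.65,-.015),.05,.12,.145)),np.percentile(cl(W,(.65,-.015),.05,.12,.145)[:,2],[2,50,98]),"sh",circ(cl(W,(.65,-.015),.07,.083,.095)))
p,d=cam("scene");save("s6",cv2.resize(p[160:310,180:480],None,fx=2.5,fy=2.5))
P=world("scene",d); print("scene rim",circ(cl(P,(.65,-.015),.05,.12,.145)))
E
```

```text
[ 0.65278937 -0.01503403  0.22857251] collar top (array([ 0.6514, -0.0147]), 0.0294, 2443, np.float64(0.1283)) [0.12153109 0.1287912  0.13039952] sh (array([ 0.65  , -0.0151]), 0.0444, 2405, np.float64(0.0891))
scene rim (array([ 0.6517, -0.0131]), 0.0298, 445, np.float64(0.1263))
```

View pics/s6.png

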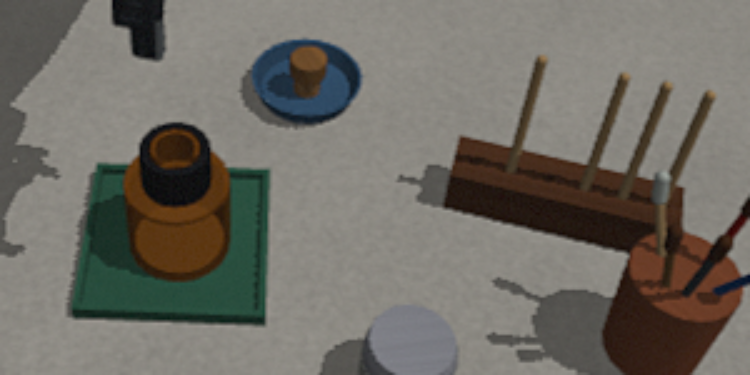

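The crop shows the collar flush with the rim at (175,165), the stopper upright in the dish at (308,70), and four reeds in the stand. I go above the first reed for a closer look.

Call:
carry_out(
  deltas=[0.045,-0.02,0,0,0,0,0.09,-0.04,0,0,0,0,0.135,-0.06,0,0,0,0,0.18,-0.08,0,0,0,0,0.21,-0.094,0,0,0,0],
  grip=40,
)

```text
time: 28.88
eef_pos: [0.554, 0.197, 0.2204]
tcp_rot: [0.707, 0.708, -0.002, -0.001]
contact_force: [0.1, 0.7, 0.4]
opening: 0.4
finger_force: 0.0
```

Call:
carry_out(
  deltas=[0.04,-0.018,0,0,0,0,0.058,-0.026,0,0,0,0,0.058,-0.026,0,0,0,0,0.058,-0.026,0,0,0,0],
)

```text
time: 29.38
eef_pos: [0.5307, 0.2523, 0.2227]
tcp_rot: [0.707, 0.707, -0.001, 0.0]
contact_force: [-0.3, -0.8, -0.3]
opening: 0.401
finger_force: 0.0
```

```bash
cat >> h.py <<'E'
from scipy.cluster.hierarchy import fcluster,linkage
def reeds(W,c=(.535,.317),r=.1,lo=.16,hi=.19):
    q=cl(W,c,r,lo,hi); L=fcluster(linkage(q[:,:2]),.008,'distance')
    return [(len(a),np.round(np.median(a[:,:2],0),4),round(a[:,2].max(),4)) for a in (q[L==k] for k in np.unique(L)) if len(a)>8]
E
python3 - <<'E'
from h import *
p,W,s=wrist();save("w7",p)
print(s["eef_pos"],s["tcp_rot"]); print(*reeds(W),sep="\n"); print(*reeds(W,lo=.10,hi=.14),sep="\n")
T=R.from_quat(s["tcp_rot"]).inv().apply((W-s["eef_pos"]).reshape(-1,3)).reshape(W.shape)
m=(abs(T[...,1])>.01)&(abs(T[...,1])<.04)&(abs(T[...,0])<.014)&(T[...,2]<-.0)&(T[...,2]>-.1);print("tips",np.sort(T[m][:,2])[-5:])
E
```

```text
[0.53068714 0.25233157 0.22266704] [ 7.07402055e-01  7.06811172e-01 -5.43487369e-04  7.16027665e-05]
(193, array([0.6233, 0.3479]), np.float64(0.1738))
(195, array([0.5294, 0.2571]), np.float64(0.1812))
(190, array([0.5381, 0.3804]), np.float64(0.1817))
(143, array([0.5335, 0.3186]), np.float64(0.1815))
(163, array([0.536 , 0.3497]), np.float64(0.1811))
(84, array([0.6208, 0.3639]), np.float64(0.1392))
(111, array([0.5297, 0.2583]), np.float64(0.1398))
(80, array([0.5376, 0.3783]), np.float64(0.139))
(24, array([0.5356, 0.3463]), np.float64(0.1377))
(12, array([0.5327, 0.3223]), np.float64(0.1388))
tips [-0.03102958 -0.03096474 -0.03093626 -0.03078557 -0.03028063]
```

View pics/w7.png

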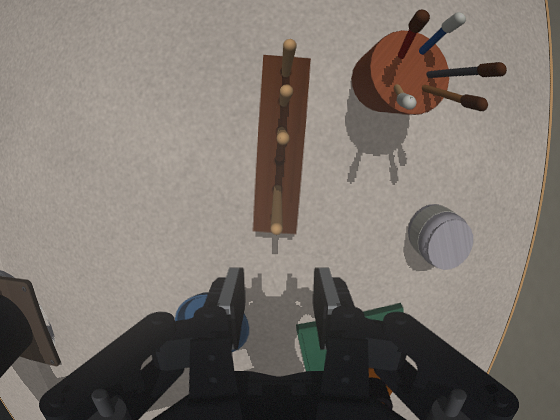

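Wrist view: reed tops at (276,230), (282,138), (286,91) and (289,45), running away from me in +y. I'll hold each reed by its top centimetre or two so the fingers stay above the reeds already placed. Nearest reed first.

Call:
carry_out(
  deltas=[0.0025,-0.0005,0.03,0,0,0,0.0025,-0.0005,0.06,0,0,0,0.0025,-0.0005,0.08,0,0,0,0.0025,-0.0005,0.093,0,0,0,0.0025,-0.0005,0.093,0,0,0],
)

```text
time: 30.05
eef_pos: [0.5296, 0.2554, 0.1295]
tcp_rot: [0.707, 0.707, -0.001, -0.0]
contact_force: [-0.3, -0.3, -0.5]
opening: 0.404
finger_force: 0.0
```

Call:
carry_out(
  deltas=[0,0,0,0,0,0,0,0,0,0,0,0,0,0,0,0,0,0,0,0,0,0,0,0,0,0,0,0,0,0],
  grip=0,
  grip_force=30,
)

```text
time: 30.68
eef_pos: [0.5306, 0.2561, 0.1315]
tcp_rot: [0.707, 0.707, 0.001, 0.001]
contact_force: [0.8, -0.0, 4.2]
opening: 0.083
finger_force: 29.5
```

Call:
carry_out(
  deltas=[0,0,-0.03,0,0,0,0,0,-0.07,0,0,0,0,0,-0.11,0,0,0,0,0,-0.15,0,0,0,0,0,-0.18,0,0,0],
)

```text
time: 31.3
eef_pos: [0.5297, 0.2559, 0.3117]
tcp_rot: [0.707, 0.707, 0.0, 0.0]
contact_force: [-0.7, -0.0, 0.5]
opening: 0.091
finger_force: 29.3
```

```bash
python3 - <<'E'
from h import *
p,W,s=wrist();e=s["eef_pos"];print(e,s["opening"],s["finger_force"])
D=W-e
for lo,hi in((-.115,-.08),(-.08,-.04),(-.04,0),(0,.03),(.03,.05),(.05,.07)):
    m=(abs(D[...,0])<.02)&(abs(D[...,1])<.03)&(D[...,2]>lo)&(D[...,2]<hi);q=D[m]
    if len(q)>5: print(lo,len(q),np.round(np.median(q,0),4),np.round(q.min(0),4),np.round(q.max(0),4))
E
```

```text
[0.52973402 0.25589555 0.31165502] 0.09088946656974407 29.319164156913757
-0.115 103 [ 0.0001  0.0022 -0.0966] [-0.004  -0.0013 -0.1149] [ 0.0046  0.0032 -0.0802]
-0.08 192 [ 0.0001  0.0023 -0.057 ] [-0.004  -0.0013 -0.0797] [ 0.0046  0.0034 -0.0402]
-0.04 297 [ 0.0002  0.0022 -0.0172] [-0.004  -0.0014 -0.0399] [ 0.0047  0.0035 -0.0001]
0 340 [0.0002 0.0027 0.016 ] [-0.0039 -0.0008  0.    ] [0.0047 0.0038 0.03  ]
0.03 1428 [0.0007 0.0071 0.0431] [-0.0165 -0.0109  0.03  ] [0.0179 0.012  0.05  ]
0.05 1768 [-0.0031  0.0085  0.0604] [-0.0193 -0.0108  0.05  ] [0.0199 0.0123 0.07  ]
```

Reed is held vertically and centred (foot 122 mm below TCP). Carrying it to the bottle mouth.

Call:
carry_out(
  deltas=[-0.04,0.0175,0,0,0,0,-0.08,0.035,0,0,0,0,-0.125,0.0547,0,0,0,0,-0.17,0.0744,0,0,0,0,-0.21,0.0919,0,0,0,0],
)

```text
time: 31.98
eef_pos: [0.6217, 0.0443, 0.3083]
tcp_rot: [0.707, 0.707, -0.001, -0.001]
contact_force: [0.6, 1.0, -0.3]
opening: 0.087
finger_force: 29.3
```

Call:
carry_out(
  deltas=[-0.035,0.0153,0,0,0,0,-0.055,0.0241,0,0,0,0,-0.0644,0.0283,0,0,0,0,-0.0644,0.0283,0,0,0,0,-0.0644,0.0283,0,0,0,0],
)

```text
time: 32.6
eef_pos: [0.6498, -0.0173, 0.3104]
tcp_rot: [0.707, 0.708, 0.0, -0.0]
contact_force: [-0.1, 0.6, 0.3]
opening: 0.086
finger_force: 29.3
```

```bash
python3 - <<'E'
from h import *
p,W,s=wrist();e=s["eef_pos"];print(e)
print("collar top",circ(cl(W,(.65,-.015),.04,.122,.134)),"sh",circ(cl(W,(.65,-.015),.07,.083,.095)))
p,d=cam("scene");P=world("scene",d); print("scene rim",circ(cl(P,(.65,-.015),.05,.12,.134)))
m=(abs(P[...,0]-e[0])<.02)&(abs(P[...,1]-e[1])<.03)&(P[...,2]>e[2]-.14)&(P[...,2]<e[2]);print(P[m][:,2].min()-e[2],np.median(P[m],0)-e)
E
```

```text
[ 0.64976399 -0.01728918  0.31042467]
collar top (array([ 0.651 , -0.0147]), 0.0294, 1340, np.float64(0.1285)) sh (array([ 0.65  , -0.0148]), 0.0444, 1713, np.float64(0.0891))
scene rim (array([ 0.6522, -0.0134]), 0.0299, 446, np.float64(0.1263))
-0.12193939822877747 [ 0.00370047  0.00135126 -0.05454709]
```

Call:
carry_out(
  deltas=[0,0,0.045,0,0,0,0,0,0.08,0,0,0,0,0,0.11,0,0,0,0,0,0.14,0,0,0,0,0,0.16,0,0,0],
)

```text
time: 33.33
eef_pos: [0.6493, -0.0177, 0.1488]
tcp_rot: [0.707, 0.707, -0.0, -0.001]
contact_force: [0.2, 0.2, 0.3]
opening: 0.084
finger_force: 29.3
```

Call:
carry_out(
  deltas=[-0.003,0,0.002,0,0.025,0,-0.006,0,0.004,0,0.05,0,-0.006,0,0.004,0,0.05,0],
)

```text
time: 33.7
eef_pos: [0.6509, -0.0256, 0.1479]
tcp_rot: [0.707, 0.706, 0.019, -0.017]
contact_force: [-1.0, -0.3, 0.2]
opening: 0.087
finger_force: 29.3
```

Call:
carry_out(
  deltas=[0,0,0,0,0,0,0,0,0,0,0,0,0,0,0,0,0,0,0,0,0,0,0,0],
  grip=32,
)

```text
time: 34.2
eef_pos: [0.65, -0.0244, 0.1464]
tcp_rot: [0.707, 0.707, 0.018, -0.018]
contact_force: [0.5, 0.3, 0.8]
opening: 0.317
finger_force: 0.0
```

Call:
carry_out(
  deltas=[0,0,-0.03,0,0,0,0,0,-0.06,0,0,0,0,0,-0.08,0,-0.05,0,0,0,-0.1,0,-0.05,0,0,0,-0.1,0,-0.05,0],
)

```text
time: 34.83
eef_pos: [0.651, -0.0297, 0.2486]
tcp_rot: [0.707, 0.707, 0.001, 0.002]
contact_force: [0.5, -0.8, 0.4]
opening: 0.319
finger_force: 0.0
```

```bash
python3 - <<'E'
from h import *
p,W,s=wrist();save("w8",p);e=s["eef_pos"];print(e,s["tcp_rot"])
def show(P,n):
  for lo,hi in((.135,.15),(.15,.165),(.165,.2)):
    q=cl(P,(.65,-.015),.06,lo,hi); print(n,lo,len(q),np.round(np.median(q,0),4) if len(q) else "",q[:,2].max() if len(q) else "")
show(W,"w")
p,d=cam("scene");P=world("scene",d);show(P,"s");print("sh",circ(cl(P,(.65,-.015),.08,.083,.095)))
E
```

```text
[ 0.65104051 -0.02971959  0.2485714 ] [0.70703117 0.70717956 0.00128638 0.00153204]
w 0.135 43 [ 0.6505 -0.0232  0.1432] 0.14975598889268746
w 0.15 52 [ 0.6506 -0.0238  0.1571] 0.16422065179349354
w 0.165 152 [ 0.6514 -0.0258  0.1798] 0.18436555628135756
s 0.135 24 [ 0.6544 -0.0242  0.1411] 0.14934706157616073
s 0.15 26 [ 0.6543 -0.0244  0.1588] 0.16434515347789969
s 0.165 32 [ 0.6548 -0.0255  0.1762] 0.1825973384981493
sh (array([ 0.6516, -0.0133]), 0.0445, 535, np.float64(0.0878))
```

View pics/w8.png

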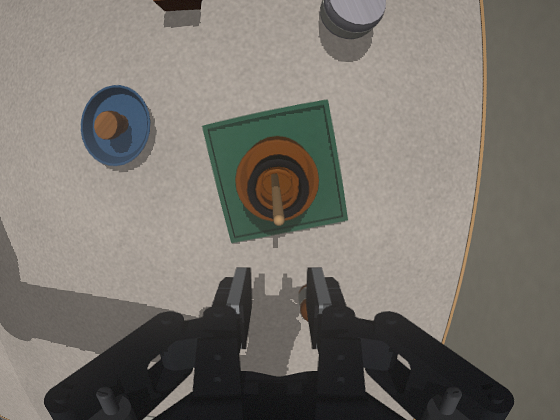

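Reed 1 stands in the bottle with its top at z = 0.182, i.e. on the bottom, leaning slightly to −y. Now reed 2.

Call:
carry_out(
  deltas=[0.045,-0.0149,0,0,0,0,0.095,-0.0315,0,0,0,0,0.145,-0.048,0,0,0,0,0.195,-0.0646,0,0,0,0,0.245,-0.0812,0,0,0,0],
  grip=45,
)

```text
time: 35.55
eef_pos: [0.5674, 0.2166, 0.2443]
tcp_rot: [0.707, 0.707, -0.001, -0.001]
contact_force: [0.7, 0.7, -0.2]
opening: 0.448
finger_force: 0.0
```

Call:
carry_out(
  deltas=[0.045,-0.0149,0,0,0,0,0.08,-0.0265,0,0,0,0,0.1023,-0.0338,0,0,0,0,0.1023,-0.0338,0,0,0,0,0.1023,-0.0338,0,0,0,0],
)

```text
time: 36.17
eef_pos: [0.5349, 0.3169, 0.2451]
tcp_rot: [0.707, 0.707, -0.001, -0.0]
contact_force: [-0.2, 0.1, 0.3]
opening: 0.455
finger_force: 0.0
```

Call:
carry_out(
  deltas=[0,0,0.04,0,0,0,0,0,0.075,0,0,0,0,0,0.1,0,0,0,0,0,0.1165,0,0,0,0,0,0.1165,0,0,0],
)

```text
time: 36.8
eef_pos: [0.5345, 0.3167, 0.1282]
tcp_rot: [0.707, 0.707, -0.001, -0.001]
contact_force: [0.7, 0.5, 0.3]
opening: 0.444
finger_force: 0.0
```

Call:
carry_out(
  deltas=[0,0,0,0,0,0,0,0,0,0,0,0,0,0,0,0,0,0,0,0,0,0,0,0,0,0,0,0,0,0],
  grip=0,
)

```text
time: 37.42
eef_pos: [0.5358, 0.3182, 0.1311]
tcp_rot: [0.707, 0.707, 0.001, 0.0]
contact_force: [0.3, 0.4, 5.1]
opening: 0.082
finger_force: 29.6
```

Call:
carry_out(
  deltas=[0,0,-0.03,0,0,0,0,0,-0.07,0,0,0,0,0,-0.11,0,0,0,0,0,-0.15,0,0,0,0,0,-0.18,0,0,0],
)

```text
time: 38.05
eef_pos: [0.5349, 0.3178, 0.3109]
tcp_rot: [0.707, 0.707, 0.0, 0.0]
contact_force: [0.4, 0.7, 0.0]
opening: 0.087
finger_force: 29.3
```

```bash
cat >> h.py <<'E'
def held():
    p,W,s=wrist();e=s["eef_pos"];print(e,s["opening"],s["finger_force"]);D=W-e
    for lo,hi in((-.115,-.08),(-.08,-.04),(-.04,0),(0,.02)):
        m=(abs(D[...,0])<.02)&(abs(D[...,1])<.03)&(D[...,2]>lo)&(D[...,2]<hi);q=D[m]
        if len(q)>5: print(lo,len(q),np.round(np.median(q,0),4))
    p,d=cam("scene");P=world("scene",d); m=(abs(P[...,0]-e[0])<.02)&(abs(P[...,1]-e[1])<.025)&(P[...,2]>e[2]-.16)&(P[...,2]<e[2])
    if m.any(): print("foot",P[m][:,2].min()-e[2])
    print("bottle sh",circ(cl(P,(.65,-.015),.08,.083,.095)));return p,W,P
E
python3 -c "from h import *;held()"
```

```text
[0.53494287 0.31779585 0.31087856] 0.0866012467110187 29.337734878063202
-0.115 102 [ 0.      0.0041 -0.0956]
-0.08 186 [ 0.0001  0.0043 -0.057 ]
-0.04 294 [ 0.0002  0.0042 -0.0172]
0 215 [0.0002 0.0045 0.0106]
foot -0.11629880989254288
bottle sh (array([ 0.6515, -0.013 ]), 0.0448, 536, np.float64(0.0878))
```

Call:
carry_out(
  deltas=[-0.04,0.014,0,0,0,0,-0.085,0.0298,0,0,0,0,-0.135,0.0474,0,0,0,0,-0.185,0.0649,0,0,0,0,-0.23,0.0807,0,0,0,0],
)

```text
time: 38.78
eef_pos: [0.6152, 0.086, 0.3066]
tcp_rot: [0.707, 0.707, -0.001, -0.001]
contact_force: [-0.1, 0.0, 0.5]
opening: 0.083
finger_force: 29.3
```

Call:
carry_out(
  deltas=[-0.045,0.0158,0,0,0,0,-0.08,0.0281,0,0,0,0,-0.0983,0.0345,0,0,0,0,-0.0983,0.0345,0,0,0,0,-0.0983,0.0345,0,0,0,0],
)

```text
time: 39.4
eef_pos: [0.6498, -0.0092, 0.3091]
tcp_rot: [0.707, 0.708, -0.0, -0.001]
contact_force: [-0.6, 0.5, 1.6]
opening: 0.085
finger_force: 29.3
```

Call:
carry_out(
  deltas=[0,0,0.045,0,0,0,0,0,0.08,0,0,0,0,0,0.11,0,0,0,0,0,0.14,0,0,0,0,0,0.16,0,0,0],
)

```text
time: 40.02
eef_pos: [0.6493, -0.0088, 0.1481]
tcp_rot: [0.706, 0.708, -0.0, -0.001]
contact_force: [0.4, -0.5, 0.3]
opening: 0.086
finger_force: 29.4
```

Call:
carry_out(
  deltas=[0.003,0,0.002,0,-0.025,0,0.006,0,0.004,0,-0.05,0,0.006,0,0.004,0,-0.05,0],
)

```text
time: 40.4
eef_pos: [0.651, -0.0036, 0.1472]
tcp_rot: [0.706, 0.707, -0.017, 0.019]
contact_force: [-0.4, 0.8, 0.5]
opening: 0.083
finger_force: 29.3
```

Call:
carry_out(
  deltas=[0,0,0,0,0,0,0,0,0,0,0,0,0,0,0,0,0,0,0,0,0,0,0,0],
  grip=32,
)

```text
time: 40.9
eef_pos: [0.6502, -0.0048, 0.1457]
tcp_rot: [0.707, 0.707, -0.018, 0.018]
contact_force: [0.0, -0.2, 0.2]
opening: 0.325
finger_force: 0.0
```

Call:
carry_out(
  deltas=[0,0,-0.03,0,0,0,0,0,-0.06,0,0,0,0,0,-0.08,0,0.05,0,0,0,-0.1,0,0.05,0,0,0,-0.1,0,0.05,0],
)

```text
time: 41.52
eef_pos: [0.6512, 0.0003, 0.2479]
tcp_rot: [0.707, 0.707, 0.001, 0.002]
contact_force: [0.1, 0.2, -0.2]
opening: 0.32
finger_force: 0.0
```

```bash
cat >> h.py <<'E'
def inb():
    p,W,s=wrist();print(s["eef_pos"])
    q=cl(W,(.65,-.015),.06,.135,.2);L=fcluster(linkage(q),.006,'distance')
    for k in np.unique(L):
        a=q[L==k]
        if len(a)>8: print(len(a),"top",np.round(a[a[:,2]>a[:,2].max()-.006].mean(0),4),"low",np.round(a[a[:,2]<a[:,2].min()+.006].mean(0),4),"maxz",a[:,2].max())
    print("w sh",circ(cl(W,(.65,-.015),.08,.083,.095)),"collar",circ(cl(W,(.65,-.015),.045,.122,.132)));return p
E
python3 -c "from h import *;save('w9',inb())"
```

```text
[6.51226220e-01 3.14939338e-04 2.47945266e-01]
223 top [ 0.6554 -0.0007  0.1811] low [ 6.519e-01 -5.000e-04  1.383e-01] maxz 0.18388978093384267
280 top [ 0.6517 -0.027   0.1811] low [ 0.6507 -0.0232  0.138 ] maxz 0.18346753150046818
w sh (array([ 0.6501, -0.0149]), 0.044, 2090, np.float64(0.0892)) collar (array([ 0.651 , -0.0145]), 0.0292, 1935, np.float64(0.1284))
```

Two reeds are on the bottom (tops at z = 0.183). Reed 3.

Call:
carry_out(
  deltas=[0.045,-0.0145,0,0,0,0,0.095,-0.0307,0,0,0,0,0.145,-0.0468,0,0,0,0,0.195,-0.063,0,0,0,0,0.245,-0.0791,0,0,0,0],
  grip=45,
)

```text
time: 42.2
eef_pos: [0.5696, 0.247, 0.2437]
tcp_rot: [0.707, 0.707, -0.001, -0.001]
contact_force: [0.6, -0.4, -0.7]
opening: 0.449
finger_force: 0.0
```

Call:
carry_out(
  deltas=[0.045,-0.0145,0,0,0,0,0.08,-0.0258,0,0,0,0,0.105,-0.0339,0,0,0,0,0.105,-0.0339,0,0,0,0,0.105,-0.0339,0,0,0,0],
)

```text
time: 42.82
eef_pos: [0.537, 0.3498, 0.2444]
tcp_rot: [0.707, 0.707, -0.001, -0.0]
contact_force: [0.1, -0.5, 0.1]
opening: 0.449
finger_force: 0.0
```

Call:
carry_out(
  deltas=[0,0,0.04,0,0,0,0,0,0.075,0,0,0,0,0,0.1,0,0,0,0,0,0.1155,0,0,0,0,0,0.1155,0,0,0],
)

```text
time: 43.45
eef_pos: [0.5368, 0.3494, 0.1287]
tcp_rot: [0.707, 0.707, -0.001, -0.0]
contact_force: [-0.7, -0.1, 0.5]
opening: 0.451
finger_force: 0.0
```

Call:
carry_out(
  deltas=[0,0,0,0,0,0,0,0,0,0,0,0,0,0,0,0,0,0,0,0,0,0,0,0,0,0,0,0,0,0],
  grip=0,
)

```text
time: 44.08
eef_pos: [0.538, 0.3509, 0.1315]
tcp_rot: [0.707, 0.707, 0.001, 0.0]
contact_force: [-0.3, -0.3, 4.8]
opening: 0.086
finger_force: 29.6
```

Call:
carry_out(
  deltas=[0,0,-0.03,0,0,0,0,0,-0.07,0,0,0,0,0,-0.11,0,0,0,0,0,-0.15,0,0,0,0,0,-0.18,0,0,0],
)

```text
time: 44.7
eef_pos: [0.5372, 0.3505, 0.3112]
tcp_rot: [0.707, 0.707, 0.0, 0.0]
contact_force: [0.1, 0.4, -0.0]
opening: 0.083
finger_force: 29.3
```

```bash
python3 -c "from h import *;held()"
```

```text
[0.53716662 0.35046066 0.31124324] 0.08331194111602028 29.33707684278488
-0.115 99 [ 0.      0.0033 -0.0954]
-0.08 185 [ 0.0001  0.0035 -0.057 ]
-0.04 298 [ 0.0002  0.0034 -0.0172]
0 217 [0.0002 0.0037 0.0102]
foot -0.11541598470683828
bottle sh (array([ 0.6512, -0.0132]), 0.0453, 544, np.float64(0.0878))
```

Call:
carry_out(
  deltas=[-0.04,0.0115,0,0,0,0,-0.085,0.0245,0,0,0,0,-0.135,0.0388,0,0,0,0,-0.185,0.0532,0,0,0,0,-0.235,0.0676,0,0,0,0],
)

```text
time: 45.42
eef_pos: [0.6042, 0.1139, 0.307]
tcp_rot: [0.707, 0.707, -0.001, -0.001]
contact_force: [0.7, 0.5, -1.0]
opening: 0.085
finger_force: 29.3
```

Call:
carry_out(
  deltas=[-0.05,0.0144,0,0,0,0,-0.095,0.0273,0,0,0,0,-0.13,0.0374,0,0,0,0,-0.13,0.0374,0,0,0,0,-0.13,0.0374,0,0,0,0],
)

```text
time: 46.05
eef_pos: [0.6415, -0.014, 0.308]
tcp_rot: [0.707, 0.707, -0.001, -0.001]
contact_force: [-0.3, 0.3, 0.5]
opening: 0.081
finger_force: 29.3
```

Call:
carry_out(
  deltas=[0,0,0.045,0,0,0,0,0,0.08,0,0,0,0,0,0.11,0,0,0,0,0,0.14,0,0,0,0,0,0.156,0,0,0],
)

```text
time: 46.68
eef_pos: [0.6407, -0.0128, 0.1514]
tcp_rot: [0.706, 0.708, -0.001, -0.002]
contact_force: [0.9, 0.3, -0.4]
opening: 0.081
finger_force: 29.4
```

Call:
carry_out(
  deltas=[0,-0.0015,0.001,-0.012,0,0,0,-0.003,0.001,-0.025,0,0,0,-0.003,0.001,-0.025,0,0],
)

```text
time: 47.05
eef_pos: [0.6398, -0.0146, 0.1549]
tcp_rot: [0.707, 0.707, 0.01, 0.01]
contact_force: [0.3, -0.1, -0.0]
opening: 0.085
finger_force: 29.3
```

Call:
carry_out(
  deltas=[0,0,0,0,0,0,0,0,0,0,0,0,0,0,0,0,0,0,0,0,0,0,0,0],
  grip=30,
)

```text
time: 47.55
eef_pos: [0.6392, -0.0146, 0.153]
tcp_rot: [0.707, 0.707, 0.009, 0.009]
contact_force: [0.3, 0.3, 0.3]
opening: 0.297
finger_force: 0.0
```

Call:
carry_out(
  deltas=[0,0,-0.03,0,0,0,0,0,-0.06,0,0,0,0,0,-0.08,0.025,0,0,0,0,-0.1,0.025,0,0,0,0,-0.1,0.025,0,0],
)

```text
time: 48.18
eef_pos: [0.6377, -0.0147, 0.2553]
tcp_rot: [0.707, 0.707, 0.001, 0.002]
contact_force: [1.1, -0.8, -0.1]
opening: 0.3
finger_force: 0.0
```

```bash
python3 -c "from h import *;save('w10',inb())"
```

```text
[ 0.63770724 -0.01470059  0.25529608]
269 top [ 0.6596 -0.0255  0.1808] low [ 0.6558 -0.0218  0.1379] maxz 0.18357440186320012
383 top [ 0.6583 -0.0027  0.1804] low [ 0.6523 -0.0024  0.1377] maxz 0.1836894150263518
w sh (array([ 0.6501, -0.0149]), 0.0443, 2134, np.float64(0.0891)) collar (array([ 0.6509, -0.0147]), 0.0293, 1727, np.float64(0.1285))
```

View pics/w10.png

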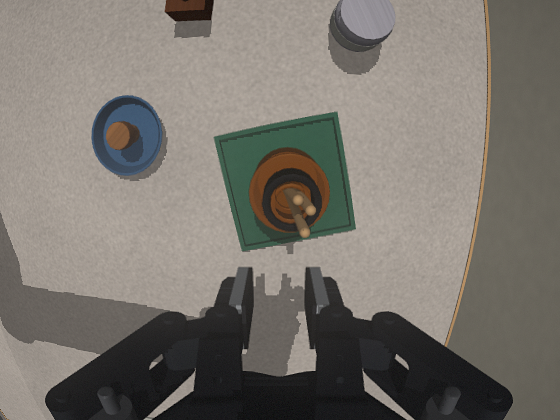

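Three reed tops show at (298,200), (311,210) and (305,233), all at full depth and on the +x side. The −x side is free for the last one.

Call:
carry_out(
  deltas=[0.045,-0.0111,0,0,0,0,0.095,-0.0234,0,0,0,0,0.145,-0.0358,0,0,0,0,0.195,-0.0481,0,0,0,0,0.245,-0.0604,0,0,0,0],
  grip=45,
)

```text
time: 48.85
eef_pos: [0.5749, 0.2318, 0.2512]
tcp_rot: [0.707, 0.707, -0.001, -0.001]
contact_force: [1.1, 0.4, -0.3]
opening: 0.448
finger_force: 0.0
```

Call:
carry_out(
  deltas=[0.05,-0.0123,0,0,0,0,0.1,-0.0247,0,0,0,0,0.135,-0.0333,0,0,0,0,0.1508,-0.0372,0,0,0,0,0.1508,-0.0372,0,0,0,0],
)

```text
time: 49.48
eef_pos: [0.5386, 0.3814, 0.2519]
tcp_rot: [0.707, 0.708, -0.001, -0.0]
contact_force: [1.1, 0.0, 0.9]
opening: 0.448
finger_force: 0.0
```

Call:
carry_out(
  deltas=[0,0,0.04,0,0,0,0,0,0.075,0,0,0,0,0,0.1,0,0,0,0,0,0.122,0,0,0,0,0,0.122,0,0,0],
)

```text
time: 50.1
eef_pos: [0.5383, 0.3796, 0.1285]
tcp_rot: [0.708, 0.707, -0.002, -0.001]
contact_force: [-0.8, -0.7, 0.6]
opening: 0.447
finger_force: 0.0
```

Call:
carry_out(
  deltas=[0,0,0,0,0,0,0,0,0,0,0,0,0,0,0,0,0,0,0,0,0,0,0,0,0,0,0,0,0,0],
  grip=0,
)

```text
time: 50.72
eef_pos: [0.5399, 0.3818, 0.1326]
tcp_rot: [0.707, 0.707, 0.001, 0.0]
contact_force: [-0.3, -0.1, 5.3]
opening: 0.081
finger_force: 29.6
```

Call:
carry_out(
  deltas=[0,0,-0.03,0,0,0,0,0,-0.07,0,0,0,0,0,-0.11,0,0,0,0,0,-0.15,0,0,0,0,0,-0.18,0,0,0],
)

```text
time: 51.35
eef_pos: [0.539, 0.3813, 0.3124]
tcp_rot: [0.707, 0.707, 0.0, 0.0]
contact_force: [0.3, -0.7, 0.1]
opening: 0.087
finger_force: 29.3
```

```bash
python3 -c "from h import *;held()"
```

```text
[0.53902435 0.38129618 0.31235043] 0.08693884369728469 29.339499771595
-0.115 100 [ 0.      0.0043 -0.096 ]
-0.08 188 [ 0.0001  0.0047 -0.0562]
-0.04 289 [ 0.0002  0.0045 -0.0173]
0 220 [0.0002 0.0049 0.0104]
foot -0.11639037264551289
bottle sh (array([ 0.6506, -0.0127]), 0.0453, 538, np.float64(0.0878))
```

Call:
carry_out(
  deltas=[-0.04,0.0104,0,0,0,0,-0.085,0.022,0,0,0,0,-0.135,0.035,0,0,0,0,-0.185,0.048,0,0,0,0,-0.235,0.061,0,0,0,0],
)

```text
time: 52.08
eef_pos: [0.5994, 0.1447, 0.308]
tcp_rot: [0.707, 0.707, -0.002, -0.001]
contact_force: [-0.1, -0.3, 1.0]
opening: 0.078
finger_force: 29.3
```

Call:
carry_out(
  deltas=[-0.05,0.013,0,0,0,0,-0.1,0.026,0,0,0,0,-0.14,0.0363,0,0,0,0,-0.166,0.043,0,0,0,0,-0.166,0.043,0,0,0,0],
)

```text
time: 52.7
eef_pos: [0.6425, -0.0215, 0.3078]
tcp_rot: [0.708, 0.706, -0.001, -0.002]
contact_force: [-1.1, -0.4, -0.2]
opening: 0.085
finger_force: 29.3
```

Call:
carry_out(
  deltas=[0,0,0.045,0,0,0,0,0,0.08,0,0,0,0,0,0.11,0,0,0,0,0,0.14,0,0,0,0,0,0.156,0,0,0],
)

```text
time: 53.32
eef_pos: [0.6414, -0.0184, 0.1518]
tcp_rot: [0.707, 0.708, -0.001, -0.002]
contact_force: [0.5, -0.4, 0.4]
opening: 0.085
finger_force: 29.4
```

Call:
carry_out(
  deltas=[0,-0.001,0,0,0,0,0,-0.001,0,0,0,0],
)

```text
time: 53.58
eef_pos: [0.6426, -0.0195, 0.1562]
tcp_rot: [0.707, 0.707, 0.0, 0.001]
contact_force: [-0.6, 0.5, 0.0]
opening: 0.084
finger_force: 29.3
```

Call:
carry_out(
  deltas=[0,0,0,0,0,0,0,0,0,0,0,0,0,0,0,0,0,0,0,0,0,0,0,0],
  grip=30,
)

```text
time: 54.08
eef_pos: [0.6422, -0.0198, 0.1552]
tcp_rot: [0.707, 0.707, 0.0, 0.0]
contact_force: [0.0, -0.5, 0.3]
opening: 0.296
finger_force: 0.0
```

Call:
carry_out(
  deltas=[0,0,-0.03,0,0,0,0,0,-0.06,0,0,0,0,0,-0.1,0,0,0,0,0,-0.14,0,0,0,0,0,-0.14,0,0,0],
)

```text
time: 54.7
eef_pos: [0.6441, -0.0201, 0.3004]
tcp_rot: [0.707, 0.707, 0.003, 0.004]
contact_force: [0.6, -0.9, -0.4]
opening: 0.301
finger_force: 0.0
```

```bash
python3 - <<'E'
from h import *
p=inb();a=cv2.resize(p[60:300,160:440],None,fx=2,fy=2)
p,d=cam("scene");P=world("scene",d);b=cv2.resize(p[140:300,180:330],None,fx=3,fy=3);save("f1",np.hstack([a[:480,110:430],b]))
q=cl(P,(.65,-.015),.06,.135,.2);L=fcluster(linkage(q),.006,'distance')
for k in np.unique(L):
    r=q[L==k]
    if len(r)>5: print(len(r),r[r[:,2].argmax()])
print("sh",circ(cl(P,(.65,-.015),.08,.083,.095)),"collar",circ(cl(P,(.65,-.015),.045,.122,.132)),"stopper",circ(cl(P,(.435,.054),.05,.03,.06)))
for n,c,lo,hi in(("tester",(.705,-.185),.05,.09),("candle",(.74,.193),.058,.07),("pot",(.66,.378),.09,.105)): print(n,circ(cl(P,c,.08,lo,hi)))
E
```

```text
[ 0.64407388 -0.02007977  0.30042557]
524 top [ 0.6598 -0.0088  0.1807] low [ 0.652  -0.0077  0.1385] maxz 0.18360260070475337
w sh (array([ 0.6499, -0.0149]), 0.0444, 1834, np.float64(0.0891)) collar (array([ 0.6511, -0.015 ]), 0.0294, 1335, np.float64(0.1286))
239 [ 0.66693859 -0.01421788  0.18278602]
sh (array([ 0.6514, -0.0132]), 0.0447, 540, np.float64(0.0878)) collar (array([ 0.6526, -0.0135]), 0.0291, 349, np.float64(0.1269)) stopper (array([0.4391, 0.056 ]), 0.0185, 187, np.float64(0.0445))
tester (array([ 0.701 , -0.1956]), 0.018, 242, np.float64(0.0662))
candle (array([0.7405, 0.1958]), 0.034, 867, np.float64(0.0643))
pot (array([0.6568, 0.3843]), 0.0426, 1108, np.float64(0.0988))
```

View pics/f1.png

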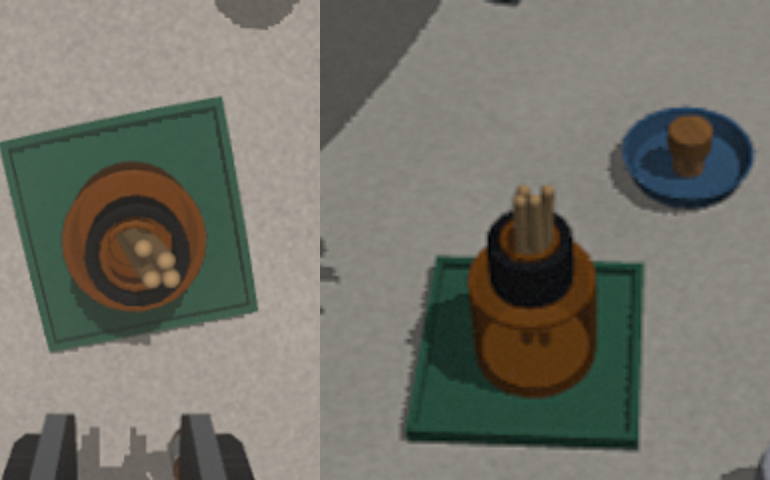

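Both views show all four reeds in the collared bottle, with tops no higher than 0.1836 as measured (on the bottom once the camera's ~2 mm bias is allowed for). The stopper is in the dish and the bystanders have not moved. After a short settle I'll hand it in.

Call:
carry_out(
  deltas=[0,0,-0.03,0,0,0,0,0,-0.05,0,0,0,0,0,-0.05,0,0,0,0,0,-0.05,0,0,0],
)

```text
time: 55.3
eef_pos: [0.6417, -0.0196, 0.3435]
tcp_rot: [0.707, 0.707, -0.001, -0.001]
contact_force: [0.5, -0.2, -1.0]
opening: 0.299
finger_force: 0.0
```

```bash
python3 - <<'E'
from h import *
p,d=cam("scene");P=world("scene",d)
print("reeds left",reeds(P,c=(.535,.317),r=.08,lo=.1,hi=.19),"tops",cl(P,(.65,-.015),.06,.135,.2)[:,2].max(),"collar",circ(cl(P,(.65,-.015),.045,.122,.132))) if len(cl(P,(.535,.317),.08,.1,.19))>1 else print("stand empty")
print(ctrl.sign_off())
E
```

```text
stand empty
the job is handed in; nothing more can be done
None
```

The job is handed in after about 55 s: the bottle stands on the tray, the stopper is in the dish, the collar is fully home, and all four reeds are on the bottom of the bottle; my first grip pulled the stopper early, so I re-seated it before moving the bottle.

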